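Press the casting rings onto their crucible formers

ROBOT

A 6-joint arm with a two-finger parallel gripper is mounted at the origin on the work surface. World frame = base frame: x ahead of the robot, y to its left, z up, the work surface at z = 0. Lengths are in mm, angles in degrees, forces in N, time in s.
With the tool pointing down it reaches from about 275 to 725 mm from the base axis. Payload 5.6 kg.
Tool frame: the origin (TCP) lies at the very end of the fingers, on their centre line; the grasp point (between the pads) lies 19 mm behind it (arm.grip_point_offset is the distance from the TCP to the grasp point, in mm); z points along the fingers, y is the line along which they close (so a half turn about z gives the same grasp; the last joint's range is limited). The gripper opens to 85 mm and grips with 20 to 120 N. Pads are 22 mm wide; open, the fingers measure 114 mm over their backs; the gripper's body (76 mm by 85 mm) begins 54 mm behind the grasp point. The pads swing forward as they close: fully open they stand 13 mm farther back than shut.
Start: joints at [-55.371, 14.616, 6.199, 0, -81.583, -16.306], TCP at [172.927, -522.101, 208.183] pointing down, gripper open.
Joint ranges: [-168.99, 168.99], [-69.2, 112.95], [-62.41, 85.93], [-164.36, 98.24], [-168.68, -3.75], [-174.98, 174.98]. Speed limits (degrees/s): [147.25, 147.25, 180, 180, 180, 180].

INTERFACE

Orientations are given as [roll, pitch, yaw] about the fixed x, y, z axes, in that order (R = Rz(yaw) Ry(pitch) Rx(roll)).
In Python, from rig import monitor, optics, arm gives the robot as it stands.
- The arm moves only by the tool servo_tool, never from a script. Its argument "moves" is a list of rows, each a list of 3 entries, a list of its own where there are three numbers: the shift along the tool's x, y, z in mm, then the turn about the tool's z in rad, then the opening, from -1 (shut) to 1 (fully open). A call has 1 to 5 rows; each row is the pose to reach, as a shift and turn from the pose commanded when the call began, along the tool's axes at that moment; what a row does not reach only later rows make up. A row lasts 1/12 s, in which the tool goes at most 41.7 mm and 7.16 degrees, less where a joint would pass 70% of its speed; a pose out of reach is approached as far as the arm can. A call with a gripper value outside its range is refused whole. The fingers move at their own pace and stop on an object; "grip_force" is the grip in N (left out, the last holds). Time passes only in rows, so rows that repeat a pose let the fingers close. It gives the time, the measured TCP pose, the force, the opening and the grip force at its end, in the units of the state.
- monitor.get_state(): the state, without advancing time (a new reading comes with each control period).
- optics.get_image(name): name is "scene" or "top" or "wrist"; returns a dict with "pixels" (384x512x3 uint8, red, green, blue), "intrinsics" (3x3 intrinsics, pixels), "eye" and "rotation" of the camera in the world; the wrist camera has in their place "mount" (4x4, takes a point from camera to tool coordinates, whose origin is the TCP and whose axes are the flange's). Camera axes: x right, y up, looking along -z (the intrinsics and any distortion apply to the point x, -y, -z); pixel columns grow to the right and rows downward; lengths in mm; the calibration is good to about 2 mm. The wrist camera is an equidistant fisheye: a pixel r from the principal point sees the ray r / f radians off the axis. A picture is of the moment at which its call begins: read the wrist's pose just before it. There is no depth.
- arm.job_done(): hands the job in; it is judged then, once.
The state is a dict: "t": time; "q": joint angles; "joint_vel": joint speeds; "effort": joint torques, N m; "ee_pos": TCP position; "eef_rot": TCP orientation; "force": force on the tool from outside, world axes, zero at the start; "wrist_torque": the same for the moment, N m; "opening": finger opening in mm; "grasp_force": force on a finger pad.
Only numpy, scipy, OpenCV 4.12 (cv2) and the standard library are available. Lean on these libraries where they do the work, as an engineer would, in place of code of your own. Each camera call takes 0.05 s, during which the arm holds its last target. There are 200 camera calls.

TASK

Get the three steel casting rings ready for investing: put each ring upright on the rubber crucible former of its own size (small on small, medium on medium, large on large) and press it straight down until its rim is fully home on the former's base and it stays there by itself. Leave the plaster cylinder, the jaw model, the jar and the can where they are.

Things in the scene. Friction and masses are not known exactly. Their poses are not given: they have to be found in the camera images.
- ring_small_centre (a point): The small casting ring: loose open steel tube, upright on the table; 34 mm outside, 30 mm bore, 50 mm high, about 80 g. Point: its centre, half-way up; z: tube axis. Lowered onto its former it catches on springy ribs some 7 to 12 mm short of the base; a firm push, rising to about 20 N, seats it; then friction holds it.
- ring_medium_centre (a point): The medium casting ring: loose open steel tube, upright on the table; 46 mm outside, 42 mm bore, 50 mm high, about 110 g. Point: its centre, half-way up; z: tube axis. Lowered onto its former it catches on springy ribs some 7 to 12 mm short of the base; a firm push, rising to about 20 N, seats it; then friction holds it.
- ring_large_centre (a point): The large casting ring: loose open steel tube, upright on the table; 58 mm outside, 54 mm bore, 50 mm high, about 140 g. Point: its centre, half-way up; z: tube axis. Lowered onto its former it catches on springy ribs some 7 to 12 mm short of the base; a firm push, rising to about 20 N, seats it; then friction holds it.
- former_small_seat (a point): The small crucible former, for the small ring: dark grey rubber, fixed. Round base 52 mm across, 12 mm high; on it a tapered spigot (27 mm wide at its foot) with a blunt cone tip, 26 mm high, and 3 springy ribs that stand out up to 2 mm past the ring's bore. Point: centre of the base's top face, 12 mm above the table. Ring home: its lower rim on this face, its centre 25 mm above the point.
- former_medium_seat (a point): The medium crucible former, for the medium ring: dark grey rubber, fixed. Round base 64 mm across, 12 mm high; on it a tapered spigot (39 mm wide at its foot) with a blunt cone tip, 26 mm high, and 3 springy ribs that stand out up to 2 mm past the ring's bore. Point: centre of the base's top face, 12 mm above the table. Ring home: its lower rim on this face, its centre 25 mm above the point.
- former_large_seat (a point): The large crucible former, for the large ring: dark grey rubber, fixed. Round base 76 mm across, 12 mm high; on it a tapered spigot (51 mm wide at its foot) with a blunt cone tip, 26 mm high, and 3 springy ribs that stand out up to 2 mm past the ring's bore. Point: centre of the base's top face, 12 mm above the table. Ring home: its lower rim on this face, its centre 25 mm above the point.
- plug: Bystander: a solid white plaster cylinder, 42 mm diameter, 45 mm high, loose; origin at the centre of its underside.
- model: Bystander: a plaster jaw model, a slab 64 x 70 mm with a horseshoe of white teeth, 32 mm high, loose; origin at the centre of its underside.
- can: Bystander: a red drinks can, 66 mm diameter, 115 mm high, loose; origin at the centre of its underside.
- jar: Bystander: a small amber glass jar with a white lid, 56 mm diameter, 55 mm high, loose; origin at the centre of its underside.

How it is judged (in metres and radians):
At the end, for the whole second after the job is handed in: Each ring sits on the former of its own size, centred within 4 mm, its lower rim within 2.5 mm of the base's top face, its axis within 0.08 rad of vertical, at rest and released (horizontal distance between ring_small_centre and former_small_seat below 0.004 m and z of ring_small_centre in the frame of former_small_seat between 0.022 and 0.0275 m and angle between the z axis of ring_small_centre and the z axis of former_small_seat, either way round below 0.08 rad and linear speed of each of ring_small, ring_medium, ring_large below 0.01 m/s and horizontal distance between ring_medium_centre and former_medium_seat below 0.004 m and z of ring_medium_centre in the frame of former_medium_seat between 0.022 and 0.0275 m and angle between the z axis of ring_medium_centre and the z axis of former_medium_seat, either way round below 0.08 rad and horizontal distance between ring_large_centre and former_large_seat below 0.004 m and z of ring_large_centre in the frame of former_large_seat between 0.022 and 0.0275 m and angle between the z axis of ring_large_centre and the z axis of former_large_seat, either way round below 0.08 rad); the robot touches nothing.
It fails at once if the plaster cylinder is moved more than 20 mm (distance of plug from where it was at the start of the episode above 0.02 m).
It fails at once if the jaw model is moved more than 20 mm (distance of model from where it was at the start of the episode above 0.02 m).
It fails at once if the can is moved more than 20 mm (distance of can from where it was at the start of the episode above 0.02 m).
It fails at once if the jar is moved more than 20 mm (distance of jar from where it was at the start of the episode above 0.02 m).
It also fails if it takes over 96 s, if anything falls off the work surface, if the arm or the gripper's body presses on something with over 40 N, if the wrist force passes 120 N, or if a joint passes its speed limit or range.

## Working session

There is one attempt and no reset: what is moved stays moved. The work goes in short steps, Python scripts to look and compute and a tool call to move; the robot and the scene stay as the last step left them, time stands still between calls to the robot, and variables do not carry over. Pictures are saved under pics/ and viewed, at most 14 in all, crops included, and the job is handed in when it is done.

Besides the shell and the picture viewer there is one more tool, called after ">>>" as name([rows], argument=value, ...), one row to a line, values as JSON. servo_tool: Moves the arm, as the interface text tells. Its arguments: {"type":"object","properties":{"moves":{"type":"array","items":{"type":"array"}},"grip_force":{"type":"number"}},"required":["moves"]}

```bash
mkdir -p pics; ls; python3 - <<'E'
from rig import monitor, optics, arm
import cv2,pickle
s=monitor.get_state();print(s)
d={}
for n in("scene","top","wrist"):
    i=optics.get_image(n);d[n]=i;cv2.imwrite(f"pics/{n}0.png",i["pixels"][...,::-1])
    print(n,{k:v for k,v in i.items() if k!="pixels"})
pickle.dump((s,d),open("d0.pkl","wb"))
E
```

```text
pics
{'t': 0.0, 'q': array([-5.53711885e+01,  1.46531547e+01,  6.12893991e+00, -2.85219385e-02,
       -8.15829958e+01, -1.63073111e+01]), 'joint_vel': array([-0.02623566,  0.00727941, -0.07675762,  0.01467283, -0.04129227,
       -0.04338499]), 'effort': array([ 3.19267619e-04, -3.86625624e+01,  2.37941998e+01,  5.36526963e+00,
       -6.07128008e-03, -8.26026991e-06]), 'ee_pos': array([ 172.7844139 , -521.56993042,  207.27935656]), 'eef_rot': array([ 1.79889181e+02, -3.03173540e-03, -1.61682698e+02]), 'force': array([0.14071037, 0.1162287 , 0.84477691]), 'wrist_torque': array([-0.03196603,  0.04023728, -0.02379874]), 'grasp_force': 0.0, 'opening': 85.32094442312882}
scene {'intrinsics': array([[390.56503893,   0.        , 256.01978588],
       [  0.        , 390.56503893, 188.66074311],
       [  0.        ,   0.        ,   1.        ]]), 'eye': array([1244.43554467,  -78.4291815 ,  853.3934194 ]), 'rotation': array([41.93222506, -0.79390458, 86.00341731])}
top {'intrinsics': array([[449.22857268,   0.        , 255.59710089],
       [  0.        , 449.22857268, 180.2205132 ],
       [  0.        ,   0.        ,   1.        ]]), 'eye': array([ 481.66482211,   -2.60432438, 1134.68348939]), 'rotation': array([  2.79485341,  -0.72042098, -88.75806094])}
wrist {'intrinsics': array([[297.31863964,   0.        , 257.04040974],
       [  0.        , 297.31863964, 185.9324385 ],
       [  0.        ,   0.        ,   1.        ]]), 'mount': array([[-6.75274252e-05,  9.45169281e-01,  3.26580811e-01,
         8.39234744e+01],
       [ 9.99999660e-01, -2.04580006e-04,  7.98853241e-04,
        -7.33583509e-01],
       [ 8.21863447e-04,  3.26580754e-01, -9.45168945e-01,
        -1.63765658e+02],
       [ 0.00000000e+00,  0.00000000e+00,  0.00000000e+00,
         1.00000000e+00]])}
```

View pics/top0.png

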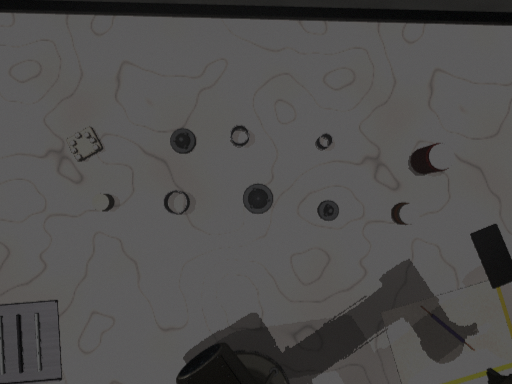

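View pics/scene0.png

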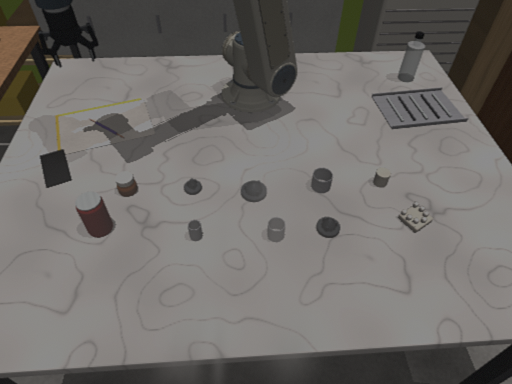

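The top view shows rings at about (177,202) large, (240,135) medium and (324,142) small. The formers are at (183,141) medium, (258,198) large and (328,210) small. Also visible are the model (86,143), plug (107,202), can (428,159) and jar (401,213).

```bash
cat > h.py <<'E'
import numpy as np,cv2
from scipy.spatial.transform import Rotation as R
def rot(r): return R.from_euler('xyz',r,degrees=True).as_matrix()
def cam(im,s=None):
    if 'mount' in im:
        M=im['mount'];T=rot(s['eef_rot']);return T@M[:3,:3],T@M[:3,3]+s['ee_pos']
    return rot(im['rotation']),np.array(im['eye'])
def unproj(im,px,z,s=None):
    C,e=cam(im,s);K=im['intrinsics'];v=(np.atleast_2d(px)-K[:2,2])/K[0,0]
    if 'mount' in im:
        r=np.linalg.norm(v,axis=1,keepdims=True);d=np.c_[v*np.sinc(r/np.pi),np.cos(r)]
    else: d=np.c_[v,np.ones(len(v))]
    d=(d*[1,-1,-1])@C.T
    return e+d*((z-e[2])/d[:,2:])
def proj(im,P,s=None):
    C,e=cam(im,s);K=im['intrinsics'];d=((np.atleast_2d(P)-e)@C)*[1,-1,-1]
    if 'mount' in im:
        n=np.linalg.norm(d[:,:2],axis=1,keepdims=True);v=d[:,:2]/n*np.arctan2(n,d[:,2:])
    else: v=d[:,:2]/d[:,2:]
    return v*K[0,0]+K[:2,2]
def circ(im,c,z,r,s=None):
    a=np.linspace(0,2*np.pi,120,endpoint=False);return proj(im,np.c_[c[0]+r*np.cos(a),c[1]+r*np.sin(a),np.full(120,z)],s)
E
python3 - <<'E'
import pickle;from h import *
s,d=pickle.load(open("d0.pkl","rb"))
for n,p,z in[("rL",(177,202),40),("rM",(240,135),40),("rS",(324,142),40),("fM",(183,141),12),("fL",(258,198),12),("fS",(328,210),12),("model",(86,143),16),("plug",(107,202),25),("can",(416,160),50),("jar",(398,213),30)]:
    print(n,unproj(d['top'],p,z).round()[0])
E
```

```text
rL [478. 175.  40.]
rM [645.  25.  40.]
rS [ 633. -181.   40.]
fM [631. 169.  12.]
fL [492. -22.  12.]
fS [ 466. -198.   12.]
model [620. 409.  16.]
plug [474. 349.  25.]
can [ 593. -404.   50.]
jar [ 463. -368.   30.]
```

View pics/wrist0.png

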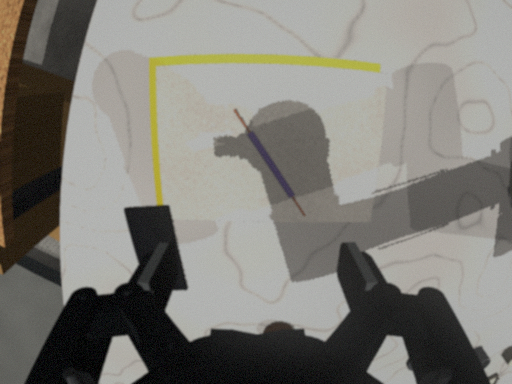

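>>> servo_tool([
  [[-427,409,-25],0.319,1],
  [[-427,409,-25],0.319,1],
  [[-427,409,-25],0.319,1],
  [[-427,409,-25],0.319,1],
  [[-427,409,-25],0.319,1],
])

```text
t: 0.57
ee_pos: [267.3, -343.0, 216.5]
eef_rot: [180.0, -0.0, 180.0]
force: [1.6, -0.5, -0.2]
opening: 85.5
grasp_force: 0.0
```

>>> servo_tool([
  [[-150,338,0],0,1],
  [[-150,338,0],0,1],
  [[-150,338,0],0,1],
  [[-150,338,0],0,1],
  [[-150,338,0],0,1],
])

```text
t: 0.98
ee_pos: [351.5, -152.3, 216.9]
eef_rot: [180.0, 0.0, -180.0]
force: [1.7, -0.3, -0.1]
opening: 85.5
grasp_force: 0.0
```

>>> servo_tool([
  [[-66,148,0],0,1],
  [[-66,148,0],0,1],
  [[-66,148,0],0,1],
  [[-66,148,0],0,1],
  [[-66,148,0],0,1],
])

```text
t: 1.4
ee_pos: [419.0, -1.6, 216.0]
eef_rot: [180.0, -0.0, -179.7]
force: [0.4, 0.3, -0.4]
opening: 85.5
grasp_force: 0.0
```

```bash
python3 - <<'E'
from rig import monitor, optics, arm
import cv2,pickle
s=monitor.get_state();i=optics.get_image("wrist");print(s['ee_pos'],s['eef_rot'])
pickle.dump((s,i),open("w1.pkl","wb"));cv2.imwrite("pics/w1.png",cv2.resize(i["pixels"][...,::-1],(800,600),interpolation=2))
E
```

```text
[418.96168226  -1.56352902 215.96757756] [ 1.79951974e+02 -4.02835933e-02 -1.79679688e+02]
```

View pics/w1.png

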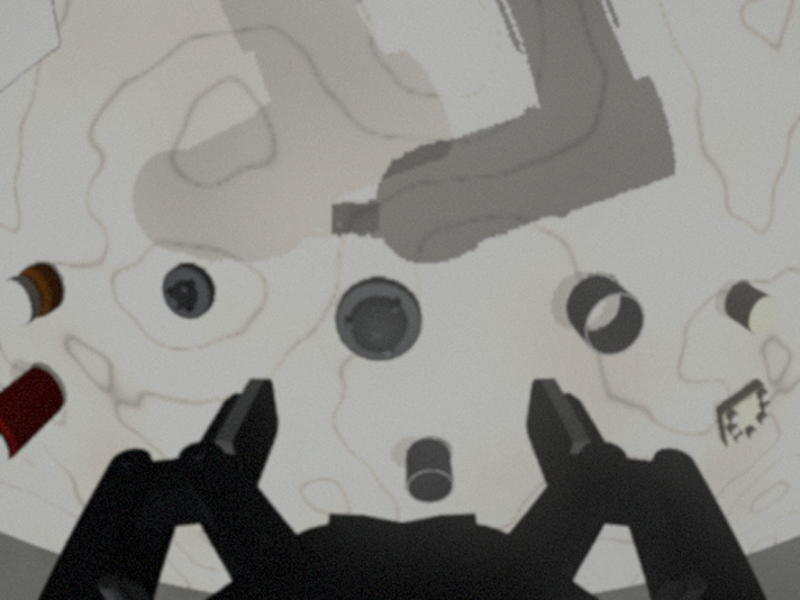

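Large former at (379,319), small former at (188,291), large ring rim at (613,322) and medium ring at (430,485), all in the 800x600 view. The first three are unoccluded, so I'll fit silhouettes.

```bash
cat >> h.py <<'E'
from scipy.optimize import minimize
DIM=dict(rS=(17,50),rM=(23,50),rL=(29,50),fS=(26,12),fM=(32,12),fL=(38,12))
def fit(im,name,g,s,thr=105,z0=0):
    """silhouette fit: hull of the dark blob near guess g against hull of the two end circles"""
    r,h=DIM[name];U=4
    G=cv2.GaussianBlur(cv2.cvtColor(im['pixels'],cv2.COLOR_RGB2GRAY),(3,3),0)
    def hull(c,R=r):
        return cv2.convexHull(np.r_[circ(im,c,z0,R,s),circ(im,c,z0+h,R,s)].astype(np.float32))
    hl=hull(g,r+12).reshape(-1,2);lo=np.floor(hl.min(0)).astype(int);hi=np.ceil(hl.max(0)).astype(int)
    lo=np.maximum(lo,0)
    big=cv2.resize(G[lo[1]:hi[1],lo[0]:hi[0]],None,fx=U,fy=U,interpolation=cv2.INTER_CUBIC)
    def mask(h):
        m=np.zeros(big.shape,np.uint8);cv2.fillConvexPoly(m,np.round(((h.reshape(-1,2)-lo+.5)*U-.5)*16).astype(np.int32),1,shift=4);return m
    b=((big<thr)&(mask(hl)>0)).astype(np.uint8)
    n,l,st,_=cv2.connectedComponentsWithStats(b);k=1+np.argmax(st[1:,4])
    cs=np.argwhere(l==k)[:,::-1].astype(np.int32);hm=cv2.convexHull(cs)
    m=np.zeros(big.shape,np.uint8);cv2.fillConvexPoly(m,hm,1)
    f=lambda c:(lambda a:-(a&m).sum()/(a|m).sum())(mask(hull(c)))
    o=minimize(f,g,method='Nelder-Mead',options=dict(initial_simplex=np.array([g,[g[0]+6,g[1]],[g[0],g[1]+6]]),xatol=.05))
    vis=cv2.cvtColor(big,cv2.COLOR_GRAY2BGR);vis[cv2.Canny(m*255,50,100)>0]=(0,0,255);vis[cv2.Canny(mask(hull(o.x))*255,50,100)>0]=(0,255,0)
    return o.x,-o.fun,vis
def montage(vs,fn):
    cv2.imwrite(fn,np.hstack([cv2.resize(v,(260,260)) for v in vs]))
E
python3 - <<'E'
import pickle;from h import *
s,i=pickle.load(open("w1.pkl","rb"))
V=[]
for n,g in[("fL",(492,-22)),("fS",(466,-198)),("rL",(478,175))]:
    for t in (85,105):
        c,q,v=fit(i,n,g,s,t);print(n,t,c.round(1),round(q,3))
    V.append(v)
montage(V,"pics/f1.png")
E
```

```text
fL 85 [470.4  -7.8] -397259482582309.44
fL 105 [509.7   3.3] -364070894325995.4
fS 85 [ 483.3 -182.2] -855560691698415.9
fS 105 [ 483.  -181.6] -832171429318786.8
rL 85 [438.2 145.8] -0.0
rL 105 [493.3 145.7] -421909886869528.9h.py:40: RuntimeWarning: overflow encountered in scalar negative
  f=lambda c:(lambda a:-(a&m).sum()/(a|m).sum())(mask(hull(c)))
```

View pics/f1.png

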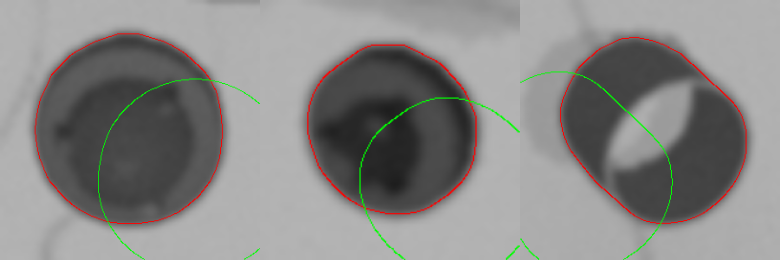

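Segmentation is clean: the red outlines hug all three objects. The fit itself fails from an unsigned-integer overflow, so I'll fix that.

```bash
sed -i 's/-(a&m).sum()\/(a|m).sum()/-float((a\&m).sum())\/float((a|m).sum())/' h.py
python3 - <<'E'
import pickle;from h import *
s,i=pickle.load(open("w1.pkl","rb"))
for n,g in[("fL",(492,-22)),("fS",(466,-198)),("rL",(478,175))]:
    for t in (85,105,115):
        c,q,v=fit(i,n,g,s,t);print(n,t,c.round(1),round(q,3))
E
```

```text
fL 85 [507.1 -20.2] 0.577
fL 105 [492.  -22.2] 0.913
fL 115 [491.6 -22.9] 0.936
fS 85 [ 465.9 -200. ] 0.833
fS 105 [ 465.9 -199.2] 0.892
fS 115 [ 465.5 -199. ] 0.918
rL 85 [503.6 207.5] 0.491
rL 105 [478.9 177.2] 0.896
rL 115 [478.4 176.4] 0.919
```

>>> servo_tool([
  [[-27,177,66],0,1],
  [[-27,177,66],0,1],
  [[-27,177,66],0,1],
  [[-27,177,66],0,1],
  [[-27,177,66],0,1],
])

```text
t: 1.87
ee_pos: [443.7, 172.7, 149.0]
eef_rot: [-180.0, -0.1, -179.9]
force: [-0.3, 0.2, -0.5]
opening: 85.9
grasp_force: 0.0
```

>>> servo_tool([
  [[0,0,0],0,1],
  [[0,0,0],0,1],
  [[0,0,0],0,1],
])

```text
t: 2.12
ee_pos: [444.2, 169.9, 150.9]
eef_rot: [-180.0, -0.0, -180.0]
force: [0.2, 0.2, 0.5]
opening: 85.5
grasp_force: 0.0
```

```bash
cat > look.py <<'E'
import sys,pickle;from h import *
from rig import monitor,optics
def look(items,fn=None,thr=(105,118)):
    s=monitor.get_state();i=optics.get_image("wrist");print("tcp",s['ee_pos'].round(1),s['eef_rot'].round(2),s['t'])
    V=[]
    for n,g,*z in items:
        for t in thr:
            c,q,v=fit(i,n,g,s,t,*z);d=c-s['ee_pos'][:2]
            print(n,t,c.round(1),round(q,3),"from tcp",d.round(1))
        V.append(v)
    if fn: montage(V,"pics/"+fn)
    return s,i
E
python3 - <<'E'
from look import *
look([("rL",(478,176))],"f2.png")
E
```

```text
tcp [444.2 169.9 150.9] [-1.7998e+02 -1.0000e-02 -1.7998e+02] 2.1167
rL 105 [474.8 176. ] 0.879 from tcp [30.6  6.1]
rL 118 [466.1 178.2] 0.832 from tcp [21.9  8.3]
```

View pics/f2.png

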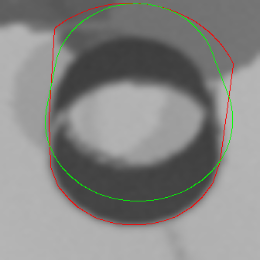

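An arm shadow at the top of the crop contaminates the blob; the ring itself is darker, so I'll use a lower threshold.

```bash
python3 - <<'E'
from look import *
s,i=look([("rL",(478,176))],"f3.png",(70,78,84))
pickle.dump((s,i),open("w2.pkl","wb"))
E
```

```text
tcp [444.4 169.8 151.3] [1.7999e+02 3.0000e-02 1.7999e+02] 2.1667
rL 70 [513.3 179.5] 0.485 from tcp [68.9  9.7]
rL 78 [510.8 179.3] 0.513 from tcp [66.4  9.5]
rL 84 [509.8 179.3] 0.525 from tcp [65.4  9.5]
```

View pics/f3.png

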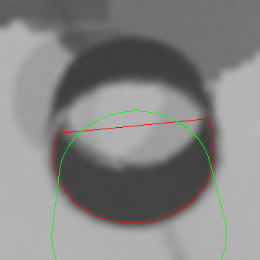

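The bore splits the dark blob into two pieces, so I'll keep all the sizeable components instead of only the largest.

```bash
python3 - <<'E'
t=open('h.py').read()
t=t.replace("k=1+np.argmax(st[1:,4])","k=[j for j in range(1,n) if st[j,4]>.12*st[1:,4].sum()]").replace("np.argwhere(l==k)","np.argwhere(np.isin(l,k))")
open('h.py','w').write(t)
E
python3 - <<'E'
from h import *;import pickle
s,i=pickle.load(open("w2.pkl","rb"))
for t in(70,78,84,90):
    c,q,v=fit(i,"rL",(478,176),s,t);print(t,c,q)
montage([v],"pics/f4.png")
E
```

```text
70 [480.13746023 176.19060779] 0.7970055374404291
78 [479.46490312 176.93416226] 0.8367386276021588
84 [478.30450439 176.03726196] 0.8568129774664691
90 [475.2135877  175.17135164] 0.8849965693375009
```

View pics/f4.png

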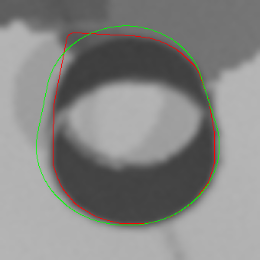

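```bash
python3 - <<'E'
import h;from h import *;import pickle
def scan(f,n,g,t):
    s,i=pickle.load(open(f,"rb"));r0,h0=h.DIM[n];out=[]
    for k in(.88,.92,.96,1):
        h.DIM[n]=(r0*k,h0);c,q,v=fit(i,n,g,s,t);out.append((k,c.round(1).tolist(),round(q,3)))
    h.DIM[n]=(r0,h0);print(n,out)
scan("w1.pkl","fL",(492,-22),118);scan("w1.pkl","fS",(466,-198),118);scan("w1.pkl","rL",(478,176),118);scan("w2.pkl","rL",(478,176),84)
s,i=pickle.load(open("w2.pkl","rb"))
g=cv2.cvtColor(i['pixels'],cv2.COLOR_RGB2GRAY)
p=proj(i,[478,176,50],s)[0];print(p);r=int(p[1])
print(g[r,int(p[0])-45:int(p[0])+45]);
print(circ(i,(478,176),50,29,s).min(0),circ(i,(478,176),50,29,s).max(0))
E
```

```text
fL [(0.88, [487.2, -22.4], np.float64(0.84)), (0.92, [489.0, -22.7], np.float64(0.911)), (0.96, [490.5, -22.4], np.float64(0.984)), (1, [491.4, -22.6], np.float64(0.942))]
fS [(0.88, [463.9, -197.4], np.float64(0.864)), (0.92, [464.8, -197.3], np.float64(0.935)), (0.96, [465.0, -197.8], np.float64(0.982)), (1, [465.6, -198.8], np.float64(0.924))]
rL [(0.88, [476.0, 174.3], np.float64(0.891)), (0.92, [477.5, 175.0], np.float64(0.951)), (0.96, [477.5, 174.9], np.float64(0.969)), (1, [478.2, 176.4], np.float64(0.926))]
rL [(0.88, [476.9, 177.2], np.float64(0.944)), (0.92, [476.7, 177.2], np.float64(0.969)), (0.96, [476.1, 176.4], np.float64(0.916)), (1, [478.3, 176.0], np.float64(0.857))]
[264.26071129 210.79217702]
[177 178 178 177 180 176 177 177 181 180 179 179 178 181 176 178 173 167
 152 124  86  65  66  71  65  69  67  64  69  84  98 101 106 107 114 127
 137 145 157 168 171 171 166 165 162 159 159 157 155 156 157 156 156 157
 155 157 158 143 129 114 105  84  71  63  67  65  64  67  63  62  63  65
  70  94 132 155 169 178 178 182 182 181 178 181 183 180 177 177 183 176]
[234.51708234 182.53459971] [293.89205012 236.86041036]
```

>>> servo_tool([
  [[-33,6.5,30],0,1],
  [[-33,6.5,50],0,1],
  [[-33,6.5,90],0,1],
  [[-33,6.5,125],0,1],
  [[-33,6.5,131],0,1],
])

```text
t: 2.63
ee_pos: [473.6, 174.2, 14.8]
eef_rot: [-179.8, -0.5, 179.9]
force: [-0.7, -0.4, -1.0]
opening: 85.8
grasp_force: 0.0
```

>>> servo_tool([
  [[0,0,0],0,1],
  [[0,0,0],0,-1],
  [[0,0,0],0,-1],
  [[0,0,0],0,-1],
  [[0,0,0],0,-1],
], grip_force=60)

```text
t: 3.05
ee_pos: [481.4, 179.3, 24.9]
eef_rot: [179.8, 0.5, -179.8]
force: [-0.7, 8.9, 11.8]
opening: 39.1
grasp_force: 5.8
```

>>> servo_tool([
  [[0,0,0],0,-1],
  [[0,0,0],0,-1],
  [[0,0,0],0,-1],
  [[0,0,0],0,-1],
  [[0,0,0],0,-1],
])

```text
t: 3.47
ee_pos: [481.7, 180.8, 24.3]
eef_rot: [179.6, 0.6, -179.9]
force: [1.1, 0.2, 0.7]
opening: 0.0
grasp_force: 0.3
```

The fingers closed fully, so the grasp failed. I'll open and look.

```bash
python3 - <<'E'
from rig import monitor, optics, arm
import cv2,pickle
from h import *
s=monitor.get_state();print(s['ee_pos'],s['eef_rot'],s['q'],s['opening'])
a=optics.get_image("wrist")["pixels"];b=optics.get_image("scene")["pixels"];t=optics.get_image("top")["pixels"]
c=cv2.resize(b[120:270,230:430],(400,300),interpolation=2)
e=cv2.resize(t[110:250,90:290],(400,300),interpolation=2)
cv2.imwrite("pics/m1.png",np.hstack([cv2.resize(a,(400,300),interpolation=3),np.clip(c*1.3,0,255).astype(np.uint8)])[...,::-1])
print([np.median(x) for x in(a,b,t)])
m=np.vstack([cv2.imread("pics/m1.png"),np.hstack([np.clip(e[...,::-1]*2.,0,255).astype(np.uint8),np.zeros_like(e)])])
cv2.imwrite("pics/m1.png",m)
E
```

```text
[481.67468992 180.81975378  24.26800075] [ 179.61111701    0.59778016 -179.85532613] [ 3.80873739e+01  1.79582898e+01 -1.78079534e+01  7.56909024e-02
 -5.35232446e+01 -1.27985292e+02] 0.04028609106437727
[np.float64(180.0), np.float64(135.0), np.float64(97.0)]
```

View pics/m1.png

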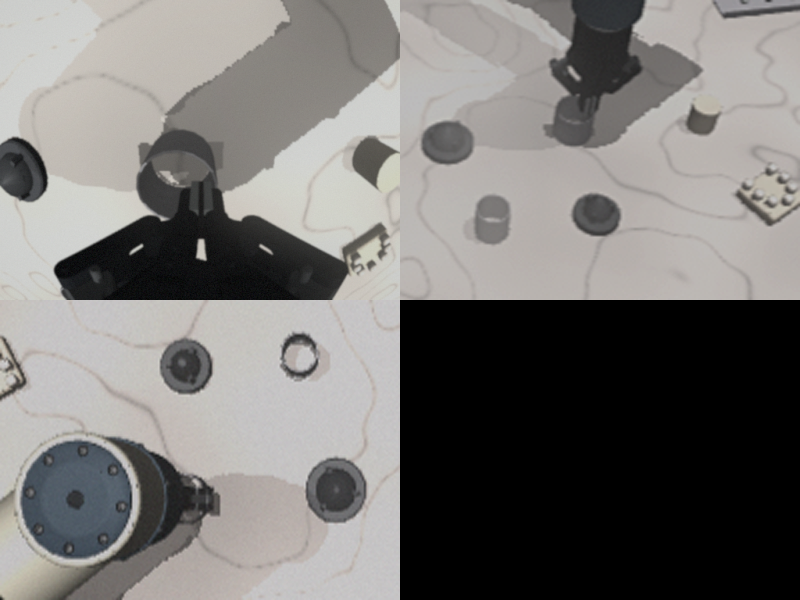

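The wrist view (top left) shows the ring still upright, squeezed out toward the base and −y beside the closed fingers. The arm also overshoots a few mm and settles slowly, so I'll go up closed, open, and let it settle before measuring.

>>> servo_tool([
  [[0,0,-30],0,-1],
  [[0,0,-70],0,-1],
  [[20,-10,-100],0,-1],
  [[40,-20,-126],0,1],
  [[40,-20,-126],0,1],
])

```text
t: 4.03
ee_pos: [437.5, 157.0, 151.8]
eef_rot: [179.7, 0.4, -179.9]
force: [1.3, -0.7, 0.1]
opening: 23.5
grasp_force: 0.0
```

>>> servo_tool([
  [[0,0,0],0,1],
  [[0,0,0],0,1],
  [[0,0,0],0,1],
  [[0,0,0],0,1],
  [[0,0,0],0,1],
])

```text
t: 4.45
ee_pos: [437.1, 157.1, 144.7]
eef_rot: [-179.9, -0.1, -180.0]
force: [-0.5, -0.2, 0.2]
opening: 83.1
grasp_force: 0.0
```

>>> servo_tool([
  [[0,0,0],0,1],
  [[0,0,0],0,1],
  [[0,0,0],0,1],
  [[0,0,0],0,1],
  [[0,0,0],0,1],
])

```text
t: 4.87
ee_pos: [437.2, 157.3, 145.7]
eef_rot: [-180.0, -0.0, -180.0]
force: [0.0, -0.2, 0.3]
opening: 85.5
grasp_force: 0.0
```

```bash
python3 - <<'E'
from rig import monitor, optics, arm
import cv2,pickle
from h import *
s=monitor.get_state();print(s['ee_pos'],s['eef_rot'],s['opening'])
i=optics.get_image("wrist");pickle.dump((s,i),open("w3.pkl","wb"))
v=cv2.resize(i['pixels'][...,::-1],(800,600),interpolation=2)
for z,col in((50,(0,255,0)),(0,(255,0,0))):
    cv2.polylines(v,[np.int32(circ(i,(465,160),z,29,s)*1.5625)],True,col)
q=proj(i,[s['ee_pos']],s)[0]*1.5625;print(q);cv2.circle(v,tuple(np.int32(q)),4,(0,0,255),-1)
cv2.imwrite("pics/w3.png",v)
E
```

```text
[437.24955604 157.28896708 145.70942761] [-1.79995716e+02 -7.03466601e-03 -1.79953334e+02] 85.47784202381342
[403.46762091 355.37268423]
```

View pics/w3.png

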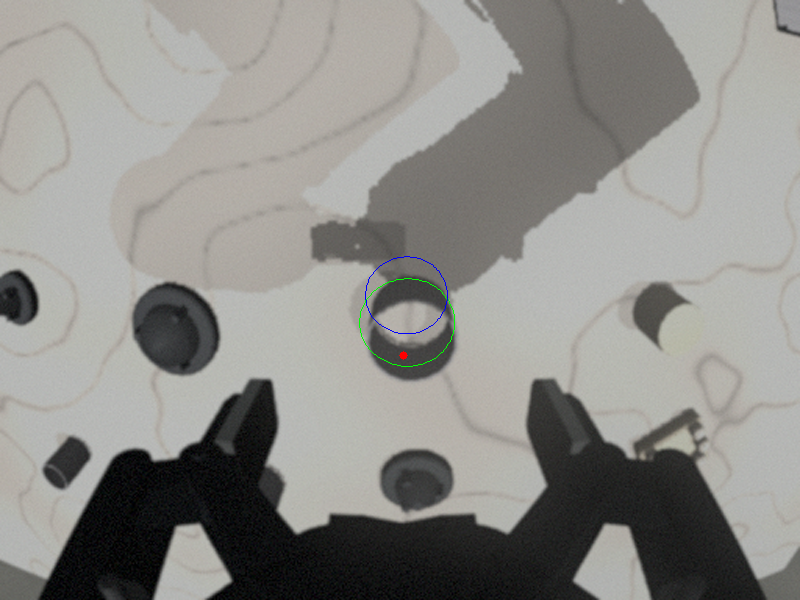

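The top rim is centred at about (412,337) and is 86 px wide, against 96 px predicted from the calibration. Before relying on it I'll check the camera model by a joint fit over the saved views, using known object sizes.

```bash
cat > cal.py <<'E'
import pickle,copy,h;from h import *
from scipy.optimize import least_squares
A=np.linspace(0,2*np.pi,36,endpoint=False);D=np.c_[np.cos(A),np.sin(A)]
def meas(im,name,g,s,thr,pad=14):
    r,hh=DIM[name];G=cv2.cvtColor(im['pixels'],cv2.COLOR_RGB2GRAY)
    hl=np.r_[circ(im,g,0,r+pad,s),circ(im,g,hh,r+pad,s)];lo=np.maximum(np.floor(hl.min(0)),0).astype(int);hi=np.ceil(hl.max(0)).astype(int)
    b=cv2.resize(G[lo[1]:hi[1],lo[0]:hi[0]],None,fx=4,fy=4,interpolation=cv2.INTER_CUBIC)<thr
    n,l,st,_=cv2.connectedComponentsWithStats(b.astype(np.uint8));k=[j for j in range(1,n) if st[j,4]>.12*st[1:,4].sum()]
    p=(np.argwhere(np.isin(l,k))[:,::-1]+.5)/4-.5+lo
    return (p@D.T).max(0)
def model(im,name,c,s):
    r,hh=DIM[name];p=np.r_[circ(im,c,0,r,s),circ(im,c,hh,r,s)]
    return (p@D.T).max(0)
def adj(im,p):
    im=dict(im);K=im['intrinsics'].copy();K[0,0]*=p[0];im['intrinsics']=K
    M=im['mount'].copy();M[:3,3]+=p[1:4];M[:3,:3]=M[:3,:3]@R.from_rotvec(p[4:7]).as_matrix();im['mount']=M;return im
E
cat > calrun.py <<'E'
from cal import *
W={n:pickle.load(open(n+".pkl","rb")) for n in("w1","w3")}
obs=[("w1","fL",(492,-22),118,0),("w1","fS",(466,-198),118,1),("w1","rL",(478,176),118,2),("w3","fL",(492,-22),118,0),("w3","rL",(462,163),84,3),("w3","fM",(631,169),110,4)]
Y=[meas(W[w][1],n,g,W[w][0],t) for w,n,g,t,_ in obs]
g0=[492,-22,466,-198,478,176,462,163,631,169]
def res(x):
    p=x[:7];o=x[7:].reshape(-1,2);out=[]
    for (w,n,g,t,k),y in zip(obs,Y): out.append(model(adj(W[w][1],p),n,o[k],W[w][0])-y)
    return out
pri=lambda x:np.r_[(x[0]-1)/.02,x[1:4]/PS,x[4:7]/.03]
for PS,nm in((2,"tight"),(30,"loose")):
    o=least_squares(lambda x:np.r_[np.concatenate(res(x)),pri(x)],np.r_[1,np.zeros(6),g0],x_scale=np.r_[.01,1,1,1,.01,.01,.01,np.ones(10)],loss='soft_l1')
    print(nm,o.x[:7].round(4),o.x[7:].reshape(-1,2).round(1).tolist(),[round(float(np.sqrt((r**2).mean())),2) for r in res(o.x)])
np.save("cal.npy",o.x[:7])
E
python3 calrun.py
```

```text
tight [ 0.9839  0.1689  0.0229 -5.8722  0.0197 -0.0073 -0.0095] [[484.1, -21.5], [456.6, -199.5], [473.6, 183.7], [471.7, 164.8], [629.5, 170.4]] [0.65, 0.33, 0.47, 0.79, 1.33, 0.66]
loose [ 1.025100e+00  3.516914e+02  4.138100e+00 -2.253690e+01  1.430000e-02
 -3.200000e-03 -7.500000e-03] [[140.6, -20.6], [113.3, -198.9], [129.5, 184.0], [128.0, 167.5], [286.2, 173.1]] [0.47, 0.37, 0.42, 0.61, 0.88, 0.64]
```

```bash
python3 - <<'E'
from cal import *;from rig import arm
print(arm.grip_point_offset,[a for a in dir(arm) if a[0]!='_'])
s,i=pickle.load(open("w3.pkl","rb"))
T=rot(s['eef_rot'])
for dz in(0,-10,-19,-22):
    for z in (0,-19): print(dz,z,(proj(adj(i,[1,0,0,dz,0,0,0]),s['ee_pos']+T@[0,0,z],s)[0]*400/512).round(1))
# tight but z offset variants: x fixed
import calrun as C
E
python3 - <<'E'
from cal import *
exec(open("calrun.py").read().split("pri=")[0])
for dz in(0,-19):
  for free in("none","rot"):
    def f(x):
        y=np.r_[1,0,0,dz,x[:3],x[3:]];return np.r_[np.concatenate(res(y)),x[:3]/(.03 if free=="rot" else 1e-5)]
    o=least_squares(f,np.r_[0,0,0,g0],x_scale=np.r_[.01,.01,.01,np.ones(10)],loss='soft_l1')
    y=np.r_[1,0,0,dz,o.x];print(dz,free,o.cost.round(1),o.x[:3].round(4),o.x[3:].round(1).tolist(),[round(float(np.sqrt((r**2).mean())),2) for r in res(y)])
E
```

```text
18.700000000000003 ['MotionError', 'grip_point_offset', 'job_done']
0 0 [201.7 177.7]
0 -19 [201.8 189.7]
-10 0 [201.7 172.2]
-10 -19 [201.8 183.1]
-19 0 [201.7 167.7]
-19 -19 [201.7 177.7]
-22 0 [201.7 166.3]
-22 -19 [201.7 176. ]
tight [ 0.9839  0.1689  0.0229 -5.8722  0.0197 -0.0073 -0.0095] [[484.1, -21.5], [456.6, -199.5], [473.6, 183.7], [471.7, 164.8], [629.5, 170.4]] [0.65, 0.33, 0.47, 0.79, 1.33, 0.66]
loose [ 1.025100e+00  3.516914e+02  4.138100e+00 -2.253690e+01  1.430000e-02
 -3.200000e-03 -7.500000e-03] [[140.6, -20.6], [113.3, -198.9], [129.5, 184.0], [128.0, 167.5], [286.2, 173.1]] [0.47, 0.37, 0.42, 0.61, 0.88, 0.64]
0 none 112.5 [-0.  0.  0.] [490.8, -21.9, 465.1, -198.0, 477.4, 175.2, 476.0, 162.5, 632.0, 168.8] [0.84, 0.68, 1.05, 0.96, 2.33, 1.01]
0 rot 69.8 [-0.0398 -0.0107  0.0177] [508.6, -18.5, 485.6, -195.8, 490.7, 183.4, 489.7, 166.5, 653.6, 176.7] [0.44, 0.42, 0.72, 0.57, 2.02, 0.74]
-19 none 99.0 [ 0. -0. -0.] [498.2, -26.8, 471.6, -207.8, 485.0, 184.6, 484.0, 162.9, 648.0, 169.7] [1.72, 0.28, 0.47, 2.37, 0.56, 0.79]
-19 rot 53.9 [ 0.053  -0.0016 -0.0247] [473.6, -24.5, 443.5, -202.6, 467.3, 181.9, 465.2, 162.9, 619.5, 165.8] [0.85, 0.33, 0.59, 1.09, 0.84, 0.89]
```

Camera height looks about 20 mm off, or else the real fingertip height does. A quick touch of the table with shut fingers will settle which.

>>> servo_tool([
  [[27,-60,0],0,-1],
  [[27,-60,30],0,-1],
  [[27,-60,60],0,-1],
  [[27,-60,90],0,-1],
  [[27,-60,105],0,-1],
])

```text
t: 5.33
ee_pos: [408.3, 96.0, 38.1]
eef_rot: [-179.9, -0.2, 180.0]
force: [-0.5, 0.4, -0.3]
opening: 25.7
grasp_force: 0.0
```

>>> servo_tool([
  [[0,0,0],0,-1],
  [[0,0,0],0,-1],
  [[0,0,0],0,-1],
  [[0,0,0],0,-1],
  [[0,0,0],0,-1],
])

```text
t: 5.75
ee_pos: [411.2, 97.9, 42.0]
eef_rot: [179.9, 0.1, -179.9]
force: [0.1, -0.7, -0.3]
opening: 0.2
grasp_force: 0.0
```

>>> servo_tool([
  [[0,0,5],0,-1],
  [[0,0,10],0,-1],
  [[0,0,15],0,-1],
  [[0,0,20],0,-1],
  [[0,0,22],0,-1],
])

```text
t: 6.17
ee_pos: [409.7, 96.9, 17.7]
eef_rot: [-180.0, -0.1, -180.0]
force: [0.4, 1.0, 0.1]
opening: -0.0
grasp_force: 0.0
```

>>> servo_tool([
  [[0,0,3],0,-1],
  [[0,0,6],0,-1],
  [[0,0,9],0,-1],
  [[0,0,12],0,-1],
  [[0,0,12],0,-1],
])

```text
t: 6.58
ee_pos: [409.9, 97.1, 6.2]
eef_rot: [-180.0, -0.1, -180.0]
force: [0.2, -0.1, -0.3]
opening: 0.1
grasp_force: 0.0
```

>>> servo_tool([
  [[0,0,2],0,-1],
  [[0,0,4],0,-1],
  [[0,0,6],0,-1],
  [[0,0,8],0,-1],
  [[0,0,8],0,-1],
])

```text
t: 7.0
ee_pos: [410.0, 97.1, -1.6]
eef_rot: [-180.0, -0.0, -180.0]
force: [0.4, 0.3, -1.0]
opening: 0.1
grasp_force: 0.0
```

```bash
python3 - <<'E'
from rig import monitor, optics
import cv2,pickle
from h import *
s=monitor.get_state();print(s['ee_pos'],s['eef_rot'],s['force'])
i=optics.get_image("wrist");pickle.dump((s,i),open("w4.pkl","wb"))
v=i['pixels'][...,::-1][140:340,140:460].copy();v=cv2.resize(v,None,fx=2.5,fy=2.5,interpolation=2)
q=(proj(i,[s['ee_pos']],s)[0]-[140,140])*2.5;cv2.circle(v,tuple(np.int32(q)),3,(0,0,255),-1)
cv2.imwrite("pics/w4.png",v)
E
```

```text
[410.02316203  97.1240062   -1.6464068 ] [-1.79982387e+02 -3.53387209e-02 -1.79958824e+02] [ 0.35563466  0.32584749 -0.95256764]
```

View pics/w4.png

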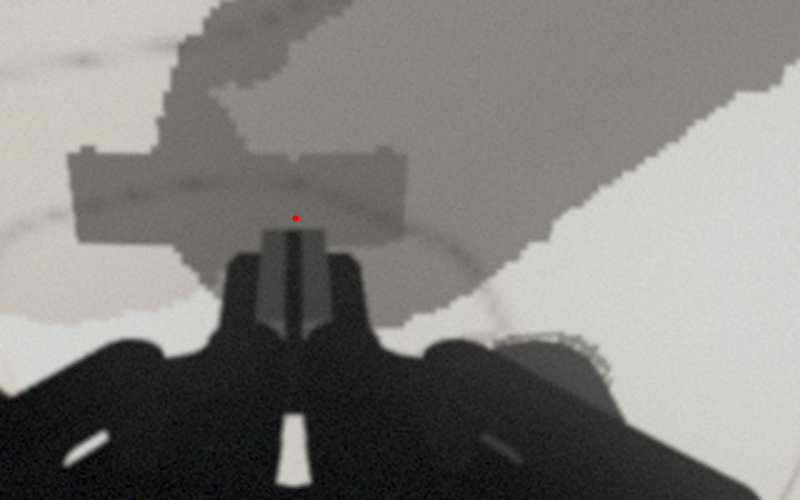

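No contact yet at a reported z of −1.6, and the finger shadow is still detached from the tips. The real tool is higher than reported, which fits the image scale. I'll continue to contact.

>>> servo_tool([
  [[0,0,3],0,-1],
  [[0,0,6],0,-1],
  [[0,0,9],0,-1],
  [[0,0,10],0,-1],
  [[0,0,10],0,-1],
])

```text
t: 7.47
ee_pos: [410.0, 97.1, -11.7]
eef_rot: [-180.0, -0.0, -180.0]
force: [-0.4, 0.3, -0.2]
opening: 0.1
grasp_force: 0.0
```

>>> servo_tool([
  [[0,0,2],0,-1],
  [[0,0,3],0,-1],
  [[0,0,4],0,-1],
  [[0,0,4],0,-1],
  [[0,0,4],0,-1],
])

```text
t: 7.88
ee_pos: [410.3, 97.2, -15.3]
eef_rot: [-180.0, -0.0, -179.9]
force: [-0.3, 0.4, -0.4]
opening: 0.2
grasp_force: 0.0
```

>>> servo_tool([
  [[0,0,2],0,-1],
  [[0,0,3],0,-1],
  [[0,0,4],0,-1],
  [[0,0,4],0,-1],
  [[0,0,4],0,-1],
])

```text
t: 8.3
ee_pos: [410.2, 97.2, -19.3]
eef_rot: [-180.0, -0.0, -180.0]
force: [0.8, 0.6, 0.4]
opening: -0.0
grasp_force: 0.0
```

>>> servo_tool([
  [[0,0,2],0,-1],
  [[0,0,3],0,-1],
  [[0,0,4],0,-1],
  [[0,0,4],0,-1],
  [[0,0,4],0,-1],
])

```text
t: 8.72
ee_pos: [410.3, 97.2, -23.0]
eef_rot: [-180.0, -0.0, -179.9]
force: [-1.8, -0.8, 5.1]
opening: -0.1
grasp_force: 2.4
```

>>> servo_tool([
  [[0,0,2],0,-1],
  [[0,0,3],0,-1],
  [[0,0,4],0,-1],
  [[0,0,4],0,-1],
  [[0,0,4],0,-1],
])

```text
t: 9.13
ee_pos: [410.4, 97.2, -23.3]
eef_rot: [-180.0, 0.1, -179.8]
force: [-20.9, -0.3, 55.2]
opening: -0.4
grasp_force: 27.2
```

Contact came at a reported z of about −22.7, so true z ≈ reported + 22.5. I'll collect a few settled views with varied height and yaw for a proper hand-eye correction; these don't need viewing.

>>> servo_tool([
  [[0,0,-40],0,1],
  [[0,0,-80],0,1],
  [[0,-20,-120],0,1],
  [[0,-60,-120],0,1],
  [[0,-60,-120],0,1],
])

```text
t: 9.55
ee_pos: [411.4, 34.1, 95.3]
eef_rot: [179.9, 0.3, 179.9]
force: [-0.6, -1.0, -1.9]
opening: 60.4
grasp_force: 0.0
```

>>> servo_tool([
  [[0,0,0],0,1],
  [[0,0,0],0,1],
  [[0,0,0],0,1],
  [[0,0,0],0,1],
  [[0,0,0],0,1],
])

```text
t: 9.97
ee_pos: [410.1, 37.9, 92.3]
eef_rot: [-180.0, -0.1, -179.9]
force: [-0.1, -0.1, 0.1]
opening: 85.1
grasp_force: 0.0
```

>>> servo_tool([
  [[0,0,0],0,1],
  [[0,0,0],0,1],
  [[0,0,0],0,1],
  [[0,0,0],0,1],
  [[0,0,0],0,1],
])

```text
t: 10.38
ee_pos: [410.4, 37.3, 92.8]
eef_rot: [-180.0, -0.0, -179.9]
force: [-0.0, 0.6, -1.2]
opening: 85.5
grasp_force: 0.0
```

```bash
cat > grab.py <<'E'
import sys,pickle,cv2
from rig import monitor,optics
s=monitor.get_state();i=optics.get_image("wrist");pickle.dump((s,i),open(sys.argv[1]+".pkl","wb"))
print(s['t'],s['ee_pos'].round(1),s['eef_rot'].round(2),s['opening'],s['force'].round(1))
E
python3 grab.py w5
```

```text
10.3833 [410.4  37.3  92.8] [-180.     -0.   -179.95] 85.47648626436145 [-0.   0.6 -1.2]
```

>>> servo_tool([
  [[-30,40,-70],0.12,1],
  [[-30,40,-100],0.24,1],
  [[-30,40,-100],0.36,1],
  [[-30,40,-100],0.48,1],
  [[-30,40,-100],0.6,1],
])

```text
t: 10.85
ee_pos: [441.7, 78.3, 194.6]
eef_rot: [179.8, 0.1, 145.4]
force: [0.6, -0.0, -1.5]
opening: 85.2
grasp_force: 0.0
```

>>> servo_tool([
  [[0,0,0],0,1],
  [[0,0,0],0,1],
  [[0,0,0],0,1],
  [[0,0,0],0,1],
  [[0,0,0],0,1],
])

```text
t: 11.27
ee_pos: [440.2, 77.1, 192.6]
eef_rot: [-180.0, -0.0, 145.7]
force: [0.7, 0.5, 0.3]
opening: 85.2
grasp_force: 0.0
```

>>> servo_tool([
  [[0,0,0],0,1],
  [[0,0,0],0,1],
  [[0,0,0],0,1],
  [[0,0,0],0,1],
  [[0,0,0],0,1],
])

```text
t: 11.68
ee_pos: [440.3, 77.3, 192.8]
eef_rot: [-180.0, -0.0, 145.7]
force: [0.3, -0.8, -0.1]
opening: 85.5
grasp_force: 0.0
```

```bash
python3 grab.py w6
```

```text
11.6833 [440.3  77.3 192.8] [-180.     -0.    145.68] 85.48637988694541 [ 0.3 -0.8 -0.1]
```

>>> servo_tool([
  [[0,0,0],0.12,1],
  [[0,0,0],0.24,1],
  [[0,0,0],0.36,1],
  [[0,0,0],0.48,1],
  [[0,0,0],0.6,1],
])

```text
t: 12.15
ee_pos: [456.0, 39.1, 190.1]
eef_rot: [179.6, -3.4, 115.9]
force: [-0.2, -0.2, 0.5]
opening: 85.3
grasp_force: 0.0
```

>>> servo_tool([
  [[0,0,0],0.12,1],
  [[0,0,0],0.24,1],
  [[0,0,0],0.36,1],
  [[0,0,0],0.37,1],
  [[0,0,0],0.37,1],
])

```text
t: 12.57
ee_pos: [464.0, -38.4, 175.5]
eef_rot: [179.9, -8.5, 100.4]
force: [-0.2, 0.0, 0.7]
opening: 85.6
grasp_force: 0.0
```

>>> servo_tool([
  [[0,0,0],0,1],
  [[0,0,0],0,1],
  [[0,0,0],0,1],
  [[0,0,0],0,1],
  [[0,0,0],0,1],
])

```text
t: 12.98
ee_pos: [464.0, -36.5, 176.0]
eef_rot: [179.9, -8.5, 100.7]
force: [-0.6, 0.1, 0.6]
opening: 85.4
grasp_force: 0.0
```

```bash
python3 grab.py w7; python3 - <<'E'
from cal import *
for n in("w5","w6","w7"):
    s,i=pickle.load(open(n+".pkl","rb"));s=dict(s);s['ee_pos']=s['ee_pos']+[0,0,22.5]
    for o,p in dict(fL=(492,-22),fS=(466,-198),fM=(631,169),rL=(470,163),rM=(645,25),rS=(633,-181)).items(): print(n,o,proj(i,[*p,20],s)[0].round())
E
```

```text
12.9833 [464.  -36.5 176. ] [179.85  -8.52 100.65] 85.37171689939667 [-0.6  0.1  0.6]
w5 fL [201. 255.]
w5 fS [ 56. 226.]
w5 fM [357. 339.]
w5 rL [378. 235.]
w5 rM [248. 351.]
w5 rS [102. 331.]
w6 fL [218. 226.]
w6 fS [122. 267.]
w6 fM [384. 228.]
w6 rL [328. 137.]
w6 rM [305. 284.]
w6 rS [197. 330.]
w7 fL [281. 172.]
w7 fS [236. 295.]
w7 fM [410.  52.]
w7 rL [291.  22.]
w7 rM [402. 159.]
w7 rS [354. 299.]
```

```bash
cat > cal2.py <<'E'
from cal import *
def load(n):
    s,i=pickle.load(open(n+".pkl","rb"));s=dict(s);s['ee_pos']=s['ee_pos']+[0,0,22.5];return s,i
W={n:load(n) for n in("w1","w3","w5","w6","w7")}
G0=dict(fL=(492,-22),fS=(466,-198),fM=(631,169),rL=(471,164),rL0=(478,176),rM=(645,25),rS=(633,-181))
use=[("w1","fL"),("w1","fS"),("w1","rL0"),("w3","fL"),("w3","rL"),("w3","fM"),("w5","fL"),("w5","rL"),("w6","fL"),("w6","fS"),("w6","fM"),("w6","rL"),("w6","rM"),("w7","fL"),("w7","fS"),("w7","rM"),("w7","rS")]
N=list(G0);obs=[];Y=[]
for w,n in use:
    s,i=W[w];obs.append((w,n,N.index(n)));Y.append(meas(i,n[:2],G0[n],s,100 if n[0]=='f' else (84 if w!="w1" else 112)))
def res(x):
    p=x[:7];o=x[7:].reshape(-1,2);return [model(adj(W[w][1],p),n[:2],o[k],W[w][0])-y for (w,n,k),y in zip(obs,Y)]
pri=lambda x:np.r_[(x[0]-1)/.01,x[1:4]/3,x[4:7]/.01]*3
x0=np.r_[1,np.zeros(6),np.ravel([G0[n] for n in N])]
o=least_squares(lambda x:np.r_[np.concatenate(res(x)),pri(x)],x0,x_scale=np.r_[.01,1,1,1,.01,.01,.01,np.ones(2*len(N))],loss='soft_l1')
if __name__=="__main__":
    print(o.x[:7].round(4));print({n:v.tolist() for n,v in zip(N,o.x[7:].reshape(-1,2).round(1))})
    for (w,n,k),r in zip(obs,res(o.x)): print(w,n,round(float(np.sqrt((r**2).mean())),2),end="; ")
np.save("cal.npy",o.x[:7])
E
python3 cal2.py
```

```text
[ 9.94700e-01  8.13900e-01  3.64430e+00  1.55867e+01 -1.70000e-03
  1.20000e-03  2.40000e-03]
{'fL': [494.2, -21.5], 'fS': [469.2, -200.0], 'fM': [638.4, 173.1], 'rL': [479.8, 165.6], 'rL0': [479.7, 183.0], 'rM': [653.4, 28.5], 'rS': [624.6, -157.5]}
w1 fL 1.08; w1 fS 0.88; w1 rL0 0.63; w3 fL 0.79; w3 rL 1.68; w3 fM 0.89; w5 fL 8.37; w5 rL 7.9; w6 fL 0.67; w6 fS 9.43; w6 fM 0.65; w6 rL 1.41; w6 rM 1.43; w7 fL 10.43; w7 fS 0.49; w7 rM 1.71; w7 rS 14.92;
```

>>> servo_tool([
  [[0,0,0],-0.12,1],
  [[0,0,0],-0.24,1],
  [[0,0,0],-0.36,1],
  [[0,0,0],-0.48,1],
  [[0,0,0],-0.6,1],
])

```text
t: 13.45
ee_pos: [464.0, -36.7, 175.9]
eef_rot: [175.0, -6.9, 135.6]
force: [-0.5, -0.5, 0.0]
opening: 85.3
grasp_force: 0.0
```

Turning hit joint 6's limit and left the tool tilted 8.5° toward +y. I'll turn to the opposite joint-6 limit, where overdriving should tilt it back the mirrored way, and grab calibration views en route.

>>> servo_tool([
  [[0,0,0],-0.12,1],
  [[0,0,0],-0.24,1],
  [[0,0,0],-0.36,1],
  [[0,0,0],-0.48,1],
  [[0,0,0],-0.6,1],
])

```text
t: 13.87
ee_pos: [464.0, -36.8, 175.9]
eef_rot: [172.0, -2.9, 169.9]
force: [0.1, -1.0, 0.7]
opening: 85.3
grasp_force: 0.0
```

>>> servo_tool([
  [[0,0,0],-0.12,1],
  [[0,0,0],-0.24,1],
  [[0,0,0],-0.24,1],
  [[0,0,0],-0.24,1],
  [[0,0,0],-0.24,1],
])

```text
t: 14.28
ee_pos: [464.0, -36.9, 175.8]
eef_rot: [171.5, -1.0, -177.0]
force: [0.3, 0.5, -0.6]
opening: 85.3
grasp_force: 0.0
```

```bash
python3 grab.py w8; python3 -c "
from rig import monitor;print(monitor.get_state()['q'].round(1))"
```

```text
14.2833 [464.  -36.9 175.8] [ 171.54   -1.01 -177.04] 85.26496873895793 [ 0.3  0.5 -0.6]
[  7.3   7.8  -4.3  -8.7 -78.3 -92.6]
```

>>> servo_tool([
  [[0,0,0],-0.12,1],
  [[0,0,0],-0.24,1],
  [[0,0,0],-0.36,1],
  [[0,0,0],-0.48,1],
  [[0,0,0],-0.6,1],
])

```text
t: 14.75
ee_pos: [464.0, -37.1, 175.8]
eef_rot: [172.5, 4.0, -142.6]
force: [-0.2, -0.3, -0.5]
opening: 85.3
grasp_force: 0.0
```

>>> servo_tool([
  [[0,0,0],-0.12,1],
  [[0,0,0],-0.24,1],
  [[0,0,0],-0.36,1],
  [[0,0,0],-0.48,1],
  [[0,0,0],-0.6,1],
])

```text
t: 15.17
ee_pos: [464.0, -37.1, 175.8]
eef_rot: [176.0, 7.5, -108.2]
force: [-0.1, -0.4, -0.4]
opening: 85.5
grasp_force: 0.0
```

>>> servo_tool([
  [[0,0,0],0,1],
  [[0,0,0],0,1],
  [[0,0,0],0,1],
  [[0,0,0],0,1],
])

```text
t: 15.5
ee_pos: [464.0, -37.1, 175.8]
eef_rot: [176.0, 7.5, -108.6]
force: [-0.0, -0.1, -0.1]
opening: 85.5
grasp_force: 0.0
```

```bash
python3 grab.py w9; python3 -c "
from rig import monitor;print(monitor.get_state()['q'].round(1))"
```

```text
15.5 [464.  -37.1 175.8] [ 175.97    7.51 -108.62] 85.48142238127906 [-0.  -0.1 -0.1]
[  7.3   7.8  -4.3  -8.7 -78.3 -23.8]
```

>>> servo_tool([
  [[0,0,0],-0.12,1],
  [[0,0,0],-0.24,1],
  [[0,0,0],-0.36,1],
  [[0,0,0],-0.48,1],
  [[0,0,0],-0.6,1],
])

```text
t: 15.97
ee_pos: [464.0, -37.1, 175.8]
eef_rot: [-179.0, 8.5, -73.5]
force: [-0.2, 0.4, -0.3]
opening: 85.7
grasp_force: 0.0
```

>>> servo_tool([
  [[0,0,0],-0.12,1],
  [[0,0,0],-0.24,1],
  [[0,0,0],-0.36,1],
  [[0,0,0],-0.48,1],
  [[0,0,0],-0.6,1],
])

```text
t: 16.38
ee_pos: [464.0, -37.1, 175.8]
eef_rot: [-174.4, 6.4, -38.9]
force: [-0.6, -0.8, -0.4]
opening: 85.3
grasp_force: 0.0
```

>>> servo_tool([
  [[0,0,0],0,1],
  [[0,0,0],0,1],
  [[0,0,0],0,1],
  [[0,0,0],0,1],
])

```text
t: 16.72
ee_pos: [463.9, -37.1, 175.8]
eef_rot: [-174.4, 6.5, -39.3]
force: [0.3, -0.3, 0.1]
opening: 85.5
grasp_force: 0.0
```

```bash
python3 grab.py w10; python3 -c "
from rig import monitor;print(monitor.get_state()['q'].round(1))"
```

```text
16.7167 [463.9 -37.1 175.8] [-174.42    6.45  -39.28] 85.45390143302964 [ 0.3 -0.3  0.1]
[  7.3   7.8  -4.3  -8.7 -78.3  45. ]
```

>>> servo_tool([
  [[0,0,0],-0.12,1],
  [[0,0,0],-0.24,1],
  [[0,0,0],-0.36,1],
  [[0,0,0],-0.48,1],
  [[0,0,0],-0.6,1],
])

```text
t: 17.18
ee_pos: [464.0, -37.1, 175.8]
eef_rot: [-171.7, 2.1, -4.7]
force: [0.2, 0.0, 0.0]
opening: 85.1
grasp_force: 0.0
```

>>> servo_tool([
  [[0,0,0],-0.12,1],
  [[0,0,0],-0.24,1],
  [[0,0,0],-0.36,1],
  [[0,0,0],-0.48,1],
  [[0,0,0],-0.6,1],
])

```text
t: 17.6
ee_pos: [464.0, -37.1, 175.8]
eef_rot: [-172.0, -2.9, 29.4]
force: [0.0, -0.0, 0.4]
opening: 85.4
grasp_force: 0.0
```

>>> servo_tool([
  [[0,0,0],-0.12,1],
  [[0,0,0],-0.24,1],
  [[0,0,0],-0.36,1],
  [[0,0,0],-0.48,1],
  [[0,0,0],-0.6,1],
])

```text
t: 18.02
ee_pos: [463.9, -37.1, 175.8]
eef_rot: [-175.0, -6.9, 63.6]
force: [0.5, 0.4, -0.1]
opening: 85.5
grasp_force: 0.0
```

>>> servo_tool([
  [[0,0,0],-0.12,1],
  [[0,0,0],-0.24,1],
  [[0,0,0],-0.36,1],
  [[0,0,0],-0.48,1],
  [[0,0,0],-0.6,1],
])

```text
t: 18.43
ee_pos: [458.9, -12.9, 178.6]
eef_rot: [-179.6, -6.4, 95.5]
force: [0.0, 1.1, -0.2]
opening: 85.7
grasp_force: 0.0
```

```bash
python3 -c "
from rig import monitor;s=monitor.get_state();print(s['q'].round(1),s['eef_rot'],s['ee_pos'])"
```

```text
[ 12.3   6.2  -6.4  -6.6 -77.2 174.7] [-179.56001416   -6.40709727   95.50806498] [458.88504056 -12.92070589 178.64673856]
```

Overdriving does undo the tilt, now 6.4°. Continuing in steps.

>>> servo_tool([
  [[0,0,0],-0.12,1],
  [[0,0,0],-0.24,1],
  [[0,0,0],-0.36,1],
  [[0,0,0],-0.48,1],
  [[0,0,0],-0.48,1],
])

```text
t: 18.85
ee_pos: [423.3, 53.4, 177.7]
eef_rot: [177.3, 1.2, 115.0]
force: [0.2, 1.2, -0.3]
opening: 85.3
grasp_force: 0.0
```

```bash
python3 -c "
from rig import monitor;s=monitor.get_state();print(s['q'].round(1),s['eef_rot'],s['ee_pos'])"
```

```text
[ 29.8  -1.1 -17.1   1.5 -71.4 174.8] [177.30283017   1.17707048 114.99334262] [423.30612352  53.37034152 177.66060849]
```

>>> servo_tool([
  [[0,0,0],0.12,1],
  [[0,0,0],0.24,1],
  [[0,0,0],0.36,1],
  [[0,0,0],0.48,1],
  [[0,0,0],0.6,1],
])

```text
t: 19.27
ee_pos: [423.7, 52.8, 177.9]
eef_rot: [177.2, -0.6, 80.1]
force: [-0.3, 1.1, -0.9]
opening: 85.6
grasp_force: 0.0
```

>>> servo_tool([
  [[0,0,0],0.12,1],
  [[0,0,0],0.24,1],
  [[0,0,0],0.36,1],
  [[0,0,0],0.48,1],
  [[0,0,0],0.6,1],
])

```text
t: 19.68
ee_pos: [423.8, 52.8, 177.9]
eef_rot: [178.0, -2.1, 45.7]
force: [0.4, 0.1, 0.1]
opening: 85.3
grasp_force: 0.0
```

>>> servo_tool([
  [[0,0,0],0.12,1],
  [[0,0,0],0.24,1],
  [[0,0,0],0.36,1],
  [[0,0,0],0.48,1],
  [[0,0,0],0.6,1],
])

```text
t: 20.1
ee_pos: [423.8, 52.8, 177.9]
eef_rot: [179.6, -2.9, 11.3]
force: [0.6, -0.3, 0.1]
opening: 85.4
grasp_force: 0.0
```

>>> servo_tool([
  [[0,0,0],0.12,1],
  [[0,0,0],0.2,1],
  [[0,0,0],0.2,1],
  [[0,0,0],0.2,1],
  [[0,0,0],0.2,1],
])

```text
t: 20.52
ee_pos: [423.8, 52.7, 177.8]
eef_rot: [-179.9, -2.9, 0.4]
force: [0.4, -0.9, -1.0]
opening: 85.4
grasp_force: 0.0
```

```bash
python3 grab.py w11; python3 - <<'E'
t=open('cal2.py').read()
t=t.replace('("w1","w3","w5","w6","w7")','("w1","w3","w5","w6","w7","w8","w9","w10","w11")')
import re
t=re.sub(r'use=\[.*?\]\n','''import os
use=[(w,n) for w in W for n in ("fL","fS","fM","rL","rL0","rM","rS") if (n!="rL" or w!="w1") and (n!="rL0" or w=="w1")]
''',t)
t=t.replace("for w,n in use:\n    s,i=W[w];","for w,n in use:\n    s,i=W[w];pp=circ(i,G0[n],15,50,s)\n    if pp.min()<3 or (pp>[508,380]).any() or pp[:,1].max()>(245 if abs(pp[:,0].mean()-256)<150 else 300): continue\n    ")
t=t.replace("obs.append((w,n,N.index(n)));Y.append(meas(i,n[:2],G0[n],s,100 if n[0]=='f' else (84 if w!=\"w1\" else 112)))","y=meas(i,n[:2],G0[n],s,100 if n[0]=='f' else 90);m=model(i,n[:2],G0[n],s)\n    if abs((y+np.roll(y,18))-(m+np.roll(m,18))).max()<9: obs.append((w,n,N.index(n)));Y.append(y)\n    else: print('skip',w,n)")
open('cal2.py','w').write(t)
E
python3 cal2.py
```

```text
20.5167 [423.8  52.7 177.8] [-179.89   -2.89    0.4 ] 85.43234541488131 [ 0.4 -0.9 -1. ]
skip w7 fL
skip w8 fL
skip w9 fL
skip w10 fL
[ 1.0269  0.4706  1.2952  0.2226  0.0131  0.0031 -0.003 ]
{'fL': [493.3, -24.8], 'fS': [465.8, -202.2], 'fM': [637.2, 175.0], 'rL': [478.9, 164.1], 'rL0': [480.4, 179.7], 'rM': [651.5, 28.9], 'rS': [641.9, -186.0]}
w1 fL 1.1; w1 fS 0.7; w1 rL0 1.21; w3 fL 1.01; w3 rL 1.14; w5 fS 3.52; w6 rL 1.7; w7 fM 0.78; w7 rM 1.27; w8 fS 0.79; w8 rL 2.21; w9 rS 1.09; w10 fS 1.01; w10 fM 0.83; w10 rM 1.08; w11 fL 0.55; w11 fS 1.27; w11 rL 1.21;
```

The camera model is now consistent (z +22.5, f ×1.027, about 1 px residual). Planning the large-ring grasp.

```bash
cat > go.py <<'E'
import sys;from cal import *
from rig import monitor,optics
P=np.load("cal.npy") if 0 else np.array([1.0269,.47,1.3,.22,.0131,.0031,-.003])
def shift(*t):
    s=monitor.get_state();d=np.array(t)-s['ee_pos'];print("shift to",t,(rot(s['eef_rot']).T@d).round(1))
def see(name,g,thr=None,pad=12):
    s=dict(monitor.get_state());i=optics.get_image("wrist");s['ee_pos']=s['ee_pos']+[0,0,22.5];i=adj(i,P)
    for th in ([thr] if thr else ([90,100] if name[0]=='f' else [80,90])):
        y=meas(i,name,g,s,th,pad)
        o=least_squares(lambda c:model(i,name,c,s)-y,g,loss='soft_l1',x_scale=1.)
        print(name,th,o.x.round(1),"rms",np.sqrt((o.fun**2).mean()).round(2),"tcp",s['ee_pos'].round(1))
    return s,i,o.x
E
python3 -c "
from go import *
shift(479.5,164,60);shift(479.5,164,-2)"
```

```text
shift to (479.5, 164, 60) [  50.5 -110.7  120.7]
shift to (479.5, 164, -2) [  47.4 -110.5  182.6]
```

>>> servo_tool([
  [[50.5,-110.7,50],0,1],
  [[50.5,-110.7,80],0,1],
  [[50.5,-110.7,120.7],0,1],
  [[50.5,-110.7,120.7],0,1],
  [[50.5,-110.7,120.7],0,1],
])

```text
t: 20.98
ee_pos: [477.9, 164.8, 54.5]
eef_rot: [179.9, -2.5, 0.4]
force: [-0.8, -0.8, 0.1]
opening: 85.5
grasp_force: 0.0
```

>>> servo_tool([
  [[0,0,0],0,1],
  [[0,0,0],0,1],
  [[0,0,0],0,1],
  [[0,0,0],0,1],
  [[0,0,0],0,1],
])

```text
t: 21.4
ee_pos: [480.4, 163.9, 61.8]
eef_rot: [-179.8, -3.0, 0.3]
force: [-0.0, 0.8, -0.1]
opening: 85.5
grasp_force: 0.0
```

>>> servo_tool([
  [[0,0,0],0,1],
  [[0,0,0],0,1],
  [[0,0,0],0,1],
  [[0,0,0],0,1],
  [[0,0,0],0,1],
])

```text
t: 21.82
ee_pos: [479.7, 164.0, 60.1]
eef_rot: [-179.9, -2.9, 0.3]
force: [0.4, -0.7, -0.3]
opening: 85.5
grasp_force: 0.0
```

```bash
python3 - <<'E'
from go import *
s,i,c=see("rL",(479,164))
pickle.dump((s,i),open("w12.pkl","wb"))
shift(479.5,164,-2)
v=cv2.resize(i['pixels'][...,::-1],(800,600),interpolation=2)
for z in(0,50): cv2.polylines(v,[np.int32(circ(i,c,z,29,s)*1.5625)],True,(0,255,0))
cv2.imwrite("pics/w12.png",v)
E
```

```text
rL 80 [474.6 162.2] rms 1.84 tcp [479.7 164.   82.6]
rL 90 [474.6 161. ] rms 6.39 tcp [479.7 164.   82.6]
shift to (479.5, 164, -2) [-3.3  0.1 61.9]
```

View pics/w12.png

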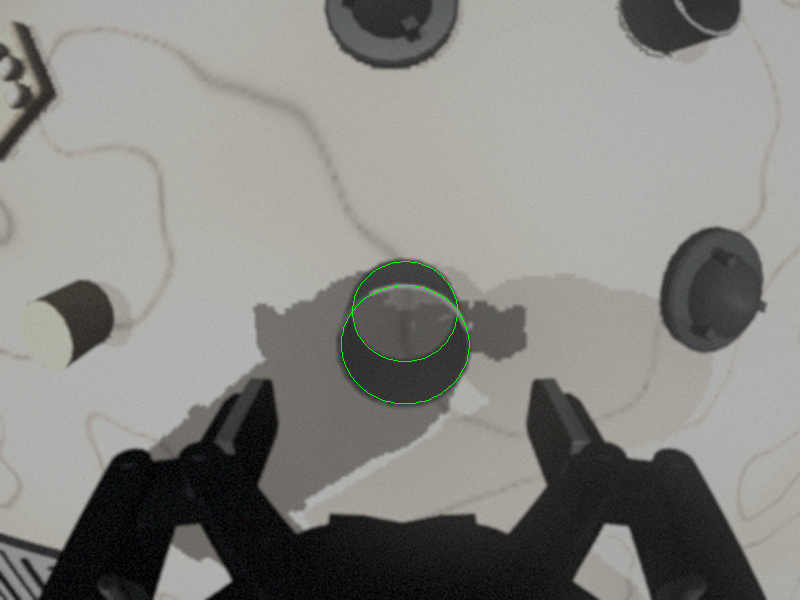

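The view shows the ring rims matching the green fit (about (405,345)), centred between the fingers. Descending to grasp.

>>> servo_tool([
  [[-7,0.5,20],0,1],
  [[-7,0.5,40],0,1],
  [[-7,0.5,55],0,1],
  [[-7,0.5,62],0,1],
  [[-7,0.5,62],0,1],
])

```text
t: 22.28
ee_pos: [474.8, 162.9, -3.8]
eef_rot: [-180.0, -2.7, 0.3]
force: [-0.2, -0.5, 0.6]
opening: 85.0
grasp_force: 0.0
```

>>> servo_tool([
  [[0,0,0],0,1],
  [[0,0,0],0,1],
  [[0,0,0],0,1],
  [[0,0,0],0,1],
  [[0,0,0],0,1],
])

```text
t: 22.7
ee_pos: [476.2, 163.8, -1.6]
eef_rot: [-179.8, -2.9, 0.3]
force: [-0.2, -0.6, -0.9]
opening: 85.2
grasp_force: 0.0
```

>>> servo_tool([
  [[0,0,0],0,-1],
  [[0,0,0],0,-1],
  [[0,0,0],0,-1],
  [[0,0,0],0,-1],
  [[0,0,0],0,-1],
], grip_force=60)

```text
t: 23.12
ee_pos: [476.2, 163.7, -1.5]
eef_rot: [-179.9, -2.9, 0.3]
force: [-2.3, -0.6, 5.8]
opening: 56.3
grasp_force: 63.2
```

>>> servo_tool([
  [[0,0,0],0,-1],
  [[0,0,0],0,-1],
  [[0,0,0],0,-1],
  [[0,0,0],0,-1],
  [[0,0,0],0,-1],
])

```text
t: 23.53
ee_pos: [476.2, 163.6, -1.5]
eef_rot: [-179.9, -2.9, 0.3]
force: [-2.0, -0.7, 5.4]
opening: 56.7
grasp_force: 63.2
```

```bash
python3 -c "
from go import *
shift(490,-24,62)"
```

```text
shift to (490, -24, 62) [ 16.  187.6 -63.1]
```

Gripped (56.5 mm). Lifting, then stopping short of the large former to measure it.

>>> servo_tool([
  [[0,0,-30],0,-1],
  [[0,0,-60],0,-1],
  [[0,0,-80],0,-1],
  [[0,30,-80],0,-1],
  [[-20,70,-80],0,-1],
])

```text
t: 23.95
ee_pos: [456.8, 97.7, 78.3]
eef_rot: [-179.8, -3.2, 0.5]
force: [1.0, -1.4, -1.1]
opening: 56.9
grasp_force: 64.6
```

>>> servo_tool([
  [[-20,118,0],0,-1],
  [[-20,118,0],0,-1],
  [[-20,118,0],0,-1],
  [[-20,118,0],0,-1],
  [[-20,118,0],0,-1],
])

```text
t: 24.37
ee_pos: [433.4, -23.7, 75.2]
eef_rot: [-179.9, -2.9, 0.1]
force: [0.6, 0.5, -1.7]
opening: 56.9
grasp_force: 64.6
```

>>> servo_tool([
  [[0,0,0],0,-1],
  [[0,0,0],0,-1],
  [[0,0,0],0,-1],
  [[0,0,0],0,-1],
  [[0,0,0],0,-1],
])

```text
t: 24.78
ee_pos: [434.3, -21.4, 75.2]
eef_rot: [-179.9, -2.9, 0.4]
force: [0.1, 0.2, -0.2]
opening: 56.7
grasp_force: 64.7
```

>>> servo_tool([
  [[0,0,0],0,-1],
  [[0,0,0],0,-1],
  [[0,0,0],0,-1],
  [[0,0,0],0,-1],
  [[0,0,0],0,-1],
])

```text
t: 25.2
ee_pos: [434.2, -22.1, 75.3]
eef_rot: [-179.9, -2.9, 0.3]
force: [1.5, -0.2, -1.4]
opening: 57.0
grasp_force: 64.7
```

```bash
python3 - <<'E'
from go import *
s,i,c=see("fL",(493,-24));see("fL",(493,-24),110)
pickle.dump((s,i),open("w13.pkl","wb"))
for z in(0,12): print(circ(i,c,z,38,s).min(0),circ(i,c,z,38,s).max(0))
print(monitor.get_state()['opening'],monitor.get_state()['eef_rot'])
# refit joint: rL from w12, formers in w12
s,i=pickle.load(open("w12.pkl","rb"))
for n,g in(("fL",(493,-24)),("fM",(637,172))):
    y=meas(i,n,g,s,100,12);o=least_squares(lambda c:model(i,n,c,s)-y,g,loss='soft_l1');print(n,o.x,np.sqrt((o.fun**2).mean()))
E
```

```text
fL 90 [482.5 -22.7] rms 15.51 tcp [434.2 -22.1  97.8]
fL 100 [485.6 -19.3] rms 13.71 tcp [434.2 -22.1  97.8]
fL 110 [492.8 -23.4] rms 3.88 tcp [434.2 -22.1  97.8]
[209.44166776  89.47176338] [296.28931264 175.53218512]
[207.21315737  88.78569363] [298.04944552 178.78798364]
57.11415057602189 [-179.88295053   -2.8894874     0.28879623]
fL [489.97428568 -30.56823494] 1.181981179535451
fM [636.15259539 168.51376502] 8.735786075375557
```

```bash
python3 - <<'E'
from go import *
s,i=pickle.load(open("w13.pkl","rb"))
g=cv2.cvtColor(i['pixels'],cv2.COLOR_RGB2GRAY)[70:230:4,190:320:4]//10
print("\n".join("".join(f"{v:2d} " for v in r) for r in g))
E
```

```text
20 21 20 20 20 20 20 20 20 20 20 20 20 20 20 20 20 20 20 20 20 20 20 20 20 20 19 18 19 20 20 20 21 
20 21 20 20 20 20 20 20 20 20 20 20 20 20 20 20 20 20 20 20 20 20 20 20 20 19 18 19 20 20 21 20 21 
21 21 21 20 21 20 20 20 20 20 20 21 20 20 19 17 14 12 15 17 19 20 20 19 19 19 20 20 20 20 20 20 20 
21 21 20 20 20 20 20 21 20 20 20 20 14  9 12 12 13 13 13 12 12 10 16 18 19 20 20 20 21 20 20 20 20 
20 20 20 20 20 20 21 21 20 20 16 11 12 12 13 12 12 12 13 12 13 12 12 10 18 20 20 20 20 20 20 21 20 
20 20 20 20 20 20 20 21 20 12 12 13 13 12 10 13 12 12 12 12 12 12 13 12 10 17 20 20 20 20 20 21 20 
21 21 20 20 20 20 20 20 11 12 12 12 12  8 10  9  8  8  9 11 12 12 12 12 12 11 17 20 20 20 20 20 20 
21 20 20 20 20 20 20 16 12 12 12 12 12 10 10  9  7  7  7  7  7 10 12 12 12 12 10 19 20 20 20 20 20 
20 20 20 20 20 20 20 10 12 12 12 11  7  7  7  7  7  7  7  7  7  7  8 12 12 12 12 11 20 20 20 20 20 
20 20 21 20 20 20 13 12 12 12 12  7  7  7  8  7  7  7  7  7  7  7  7  7 12 12 12 11 17 20 20 20 20 
21 20 20 20 21 20 10 12 12 12  7  7  7  7  7  8  7  7  8  8  7  7  7  6 10 12 12 12 13 20 20 20 20 

[... 2198 characters left out ...]
 
14 13 13 13 14 13 12  7  7  6  7  6  7  7  7  6  6  6  6  7  6  6  7  7  7  7  7  9 11 11 11 12 11 
13 13 13 13 13 13 10  6  6  7  7  6  6  6  6  6  6  6  6  6  7  7  6  7  7  6  7  7 11 11 11 11 11 
13 13 13 13 12 12  7  6  7  7  6  6  6  6  7  9 10  8  8  7  7  6  6  6  6  6  6  6 10 11 11 11 11 
13 13 12 12 12 13  6  6  7  6  7 10 14 17 17 16 15 16 16 17 17 17 13  7  7  7  6  7  7 11 11 11 11 
12 12 13 13 13  9  6  6  6 12 17 15 14 13 11 10 11 10 10 10 10 11 13 16 15  9  6  7  6 11 11 11 11 
13 13 13 13 13  7  6  8 12 13 13 13 13 13 12 12 10 11 11 12 12 11 10  9 12 16 15  6  6 11 18 13 17 
13 13 13 13 11  6  9 10 13 13 13 13 13 13 13 14 13 13 13 13 13 12 12 11 10 13 17 16  7  8 19 19 19
```

```bash
cat >> go.py <<'E'
def fitsup(s,i,name,g,thr,pad=12,down=.3):
    """fit using only silhouette directions not pointing down-image beyond `down` (held ring / shadow there)"""
    k=D[:,1]<down;
    for _ in range(2):
        y=meas(i,name,g,s,thr,pad)
        o=least_squares(lambda c:(model(i,name,c,s)-y)[k],g,loss='soft_l1');g=o.x
    print(name,thr,o.x.round(1),"rms",np.sqrt((o.fun**2).mean()).round(2));return o.x
E
python3 - <<'E'
from go import *
s,i=pickle.load(open("w13.pkl","rb"))
for t in(145,155,165): 
  for d in (.1,.4): fitsup(s,i,"fL",(497,-25),t,12,d)
s,i=pickle.load(open("w12.pkl","rb"))
for t in(70,80): fitsup(s,i,"rL",(475,162),t,8,1.1)
for t in(130,150):fitsup(s,i,"fL",(491,-27),t,12,1.1)
s,i=pickle.load(open("w11.pkl","rb"));s['ee_pos']=s['ee_pos']+[0,0,22.5];i=adj(i,P)
for t in(110,140):fitsup(s,i,"fL",(491,-27),t,12,1.1)
E
```

```text
fL 145 [495.1 -23.3] rms 0.96
fL 145 [495.  -23.2] rms 4.87
fL 155 [495.3 -23.3] rms 1.12
fL 155 [495.2 -23.2] rms 5.13
fL 165 [495.6 -23.3] rms 1.3
fL 165 [495.5 -23.3] rms 5.33
rL 70 [474.6 162.2] rms 1.08
rL 80 [474.6 162.2] rms 1.84
fL 130 [490.  -30.3] rms 1.75
fL 150 [490.  -29.8] rms 2.44
fL 110 [494.1 -24.8] rms 0.21
fL 140 [494.2 -24.8] rms 0.92
```

Best estimate for the large former is (494, −24). Moving over it with the ring rim about 13 mm above the tip.

>>> servo_tool([
  [[30,2.2,0],0,-1],
  [[59.4,2.2,10],0,-1],
  [[59.4,2.2,28.3],0,-1],
  [[59.4,2.2,28.3],0,-1],
  [[59.4,2.2,28.3],0,-1],
])

```text
t: 25.72
ee_pos: [494.0, -24.3, 49.1]
eef_rot: [-179.9, -2.7, 0.3]
force: [0.8, 0.9, -1.5]
opening: 56.6
grasp_force: 64.7
```

>>> servo_tool([
  [[0,0,0],0,-1],
  [[0,0,0],0,-1],
  [[0,0,0],0,-1],
  [[0,0,0],0,-1],
  [[0,0,0],0,-1],
], grip_force=100)

```text
t: 26.13
ee_pos: [495.1, -23.8, 50.6]
eef_rot: [-179.9, -2.9, 0.3]
force: [-0.9, 0.5, -2.1]
opening: 55.8
grasp_force: 105.7
```

>>> servo_tool([
  [[0,0,0],0,-1],
  [[0,0,0],0,-1],
  [[0,0,0],0,-1],
  [[0,0,0],0,-1],
  [[0,0,0],0,-1],
])

```text
t: 26.55
ee_pos: [494.9, -23.9, 50.0]
eef_rot: [-179.9, -2.9, 0.3]
force: [0.2, 0.7, -1.2]
opening: 55.5
grasp_force: 105.7
```

```bash
python3 - <<'E'
from go import *
s=dict(monitor.get_state());print(s['ee_pos'],s['force']);shift(495,-24,50)
i=optics.get_image("wrist");cv2.imwrite("pics/w14.png",cv2.resize(i['pixels'][...,::-1][110:310,120:390],(800,592),interpolation=2))
E
```

```text
[494.93633533 -23.89486998  49.99467001] [ 0.23602319  0.69028772 -1.18211351]
shift to (495, -24, 50) [ 0.1  0.1 -0. ]
```

View pics/w14.png

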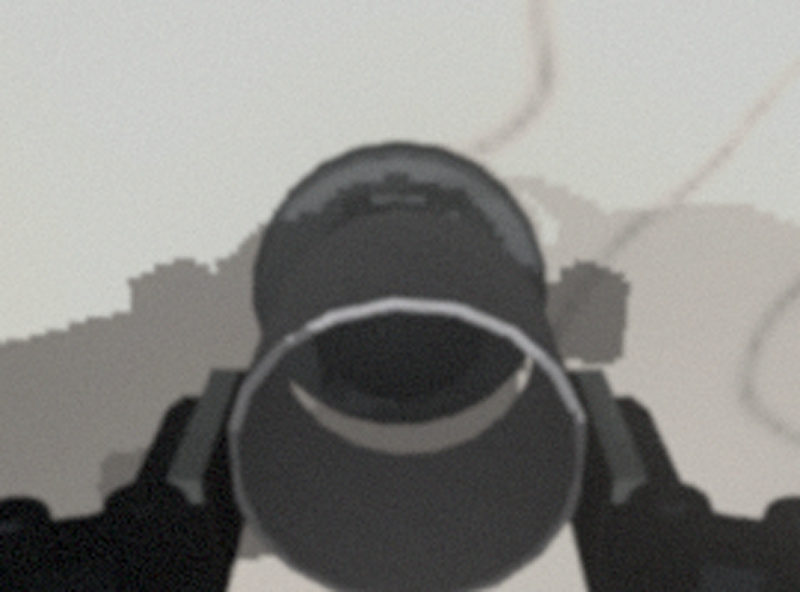

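The ring (rim columns 232–585, centre 408) and the base (255–547, centre 401) line up in y. For x I'll compare the base edges (rows 142 and 425) with the ring edges (298 and 453).

```bash
python3 - <<'E'
from go import *
s=dict(monitor.get_state());i=optics.get_image("wrist");s['ee_pos']=s['ee_pos']+[0,0,22.5];i=adj(i,P)
f=lambda col,row,z:unproj(i,(120+col/2.963,110+row/2.96),z,s)[0][:2].round(1)
print("base near z12",f(401,142,12)-[38,0],"z0",f(401,142,0)-[38,0],"base far z12",f(402,425,12)+[38,0],"z0",f(402,425,0)+[38,0])
zb=51.5
print("ring near top",f(405,298,zb+50)-[29,0],"ring far bottom inner",f(405,453,zb)+[27,0])
print("y base",f(255,285,12),f(547,285,12),"ring rim",f(232,430,zb+50),f(585,430,zb+50))
E
```

```text
base near z12 [492.9 -23.7] z0 [490.8 -23.6] base far z12 [488. -24.] z0 [481.6 -23.9]
ring near top [492.2 -25.2] ring far bottom inner [490.4 -25. ]
y base [492.   15.6] [492.2 -63. ] ring rim [496.2   5.1] [496.3 -56.7]
```

Aligned in x to about 1 mm; shift +1.2 mm in y and descend onto the spigot watching forces.

>>> servo_tool([
  [[-0.5,-1.2,8],0,-1],
  [[-0.8,-1.2,14],0,-1],
  [[-1,-1.2,20],0,-1],
  [[-1.2,-1.2,24],0,-1],
  [[-1.2,-1.2,24],0,-1],
])

```text
t: 27.07
ee_pos: [494.7, -22.8, 25.3]
eef_rot: [-179.9, -2.8, 0.3]
force: [-1.6, 1.1, 0.1]
opening: 56.1
grasp_force: 105.9
```

>>> servo_tool([
  [[0,0,0],0,-1],
  [[0,0,0],0,-1],
  [[0,0,0],0,-1],
  [[0,0,0],0,-1],
  [[0,0,0],0,-1],
])

```text
t: 27.48
ee_pos: [495.0, -22.6, 26.1]
eef_rot: [-179.9, -2.9, 0.3]
force: [-0.3, 0.6, -0.3]
opening: 55.6
grasp_force: 105.7
```

>>> servo_tool([
  [[-0.1,0,3],0,-1],
  [[-0.2,0,6],0,-1],
  [[-0.4,0,9],0,-1],
  [[-0.5,0,11],0,-1],
  [[-0.5,0,11],0,-1],
])

```text
t: 27.9
ee_pos: [500.1, -23.6, 19.7]
eef_rot: [180.0, -3.5, 0.5]
force: [-0.3, -5.6, 22.8]
opening: 55.4
grasp_force: 101.5
```

>>> servo_tool([
  [[0,0,2],0,-1],
  [[-0.2,0,4],0,-1],
  [[-0.3,0,5],0,-1],
  [[-0.3,0,5],0,-1],
  [[-0.3,0,5],0,-1],
])

```text
t: 28.32
ee_pos: [502.9, -23.8, 16.5]
eef_rot: [179.9, -3.8, 0.6]
force: [1.8, -9.5, 26.8]
opening: 55.5
grasp_force: 100.3
```

The arm shifted 8 mm in x under 27 N while the x-force stayed small. I'll check where the ring and base are before pushing on.

```bash
python3 grab.py w15; python3 - <<'E'
from go import *
s,i=pickle.load(open("w15.pkl","rb"));print(s['q'].round(2),s['wrist_torque'])
g=cv2.cvtColor(i['pixels'],cv2.COLOR_RGB2GRAY)[140:300:4,180:340:4]//10
print("\n".join("".join(f"{v:2d} " for v in r) for r in g))
E
```

```text
28.3167 [502.9 -23.8  16.5] [179.94  -3.79   0.56] 55.47372508602766 [ 1.8 -9.5 26.8]
[ 16.    15.43 -23.59   1.45 -47.36  73.62] [-2.78659405 -0.55791926  0.10645445]
20 20 20 20 20 20 19 20 20 20 20 20 20 20 20 20 20 20 20 20 20 20 20 20 20 20 20 20 20 20 20 19 19 18 20 20 20 20 20 20 
20 20 20 20 20 20 19 20 20 20 20 20 20 20 20 20 20 20 20 20 20 20 20 20 20 20 20 20 20 20 20 20 19 18 20 20 20 20 20 20 
20 20 20 20 20 20 20 20 20 20 20 20 20 20 20 20 20 20 20 20 20 20 20 20 20 20 20 20 20 20 19 19 18 17 19 20 20 20 20 19 
20 20 20 20 20 20 20 20 20 20 20 20 20 20 20 20 20 20 20 20 20 20 20 19 20 20 20 20 20 20 20 19 18 17 19 20 20 20 20 20 
20 20 20 20 20 20 20 20 20 20 20 20 20 20 20 20 19 19 20 20 20 20 20 20 19 20 20 20 20 20 20 19 18 17 19 20 20 20 20 20 
20 20 20 20 20 20 19 20 20 20 20 20 20 20 20 20 20 20 20 20 20 20 20 20 19 20 20 20 20 20 20 19 18 18 19 20 20 20 20 20 
20 20 20 20 20 20 20 20 20 20 20 20 20 20 20 20 20 20 20 20 19 20 20 20 20 20 20 20 20 20 19 18 18 19 20 20 20 20 20 20 
20 20 20 20 20 20 20 20 20 20 20 20 20 20 20 20 20 20 20 20 20 20 20 20 20 20 20 20 2
[... 3206 characters left out ...]
 4  4  4  4  4  4  3  3  2  3  3  3  2  2  3  4  4  4  4  4  5  5  4  4  4  5  5  3  3  8  6  3 
 1  3  3  2  2  7  4  4  4  4  4  4  4  4  4  4  4  4  4  4  4  4  4  4  4  4  4  4  4  5  5  5  4  6  4  3  3  4  3  3 
 1  2  1  0  0  4  6  4  4  4  4  4  4  4  4  4  4  4  4  4  5  5  4  5  4  4  4  4  4  5  4  4  4  7  2  1  3  2  3  3 
 1  2  1  1  1  2  8  4  4  4  4  4  4  4  4  4  4  4  5  5  4  4  4  4  4  4  4  4  4  4  4  5  6  8  2  3  3  3  4  3 
 1  1  1  1  0  3  9  7  4  5  4  4  4  3  4  4  4  5  4  4  4  4  4  5  4  4  4  5  5  4  5  5  9 16  3  3  3  3  3  3 
 1  1  0  1  0  7  9  8  6  4  4  4  5  4  5  4  5  4  5  5  5  5  5  5  5  4  4  4  4  5  5  8 17 18  3  2  3  3  2  3
```

```bash
python3 - <<'E'
from go import *
s,i=pickle.load(open("w15.pkl","rb"));s['ee_pos']=s['ee_pos']+[0,0,22.5];i=adj(i,P)
f=lambda c,r,z:unproj(i,(c,r),z,s)[0][:2].round(1)
print("base near",f(254,180.5,12)-[38,0],f(254,180.5,0)-[38,0])
zb=s['ee_pos'][2]-22.5+1.5
for z in (zb,zb+4): print("ring near",f(259,208,z+50)-[29,0],"sides",f(201,250,z+50),f(315,250,z+50))
g=cv2.cvtColor(i['pixels'],cv2.COLOR_RGB2GRAY);print(g[170:215,258])
E
```

```text
base near [492.1 -23. ] [489.2 -22.9]
ring near [500.8 -26. ] sides [506.6   3.6] [507. -55.]
ring near [502.2 -26. ] sides [508.7   2.8] [509.  -54.2]
[197 202 200 197 198 199 201 200 189 158 111  75  60  60  67  71  69  66
  66  70  64  64  60  68  71  70  66  62  64  59  62  66  60  64  90 134
 162 170 148 107  69  55  48  52  49]
```

The ring top has gone +8 mm while the base is fixed: pressing deflects the compliant arm in +x and tips the ring. I'll back off, then push again with x compensation.

>>> servo_tool([
  [[0,0,-4],0,-1],
  [[0.5,0,-9],0,-1],
  [[0.5,0,-12],0,-1],
  [[0.5,0,-12],0,-1],
  [[0.5,0,-12],0,-1],
])

```text
t: 28.78
ee_pos: [496.8, -21.9, 22.9]
eef_rot: [-179.8, -3.1, 0.3]
force: [4.6, 3.1, 3.9]
opening: 55.4
grasp_force: 106.8
```

>>> servo_tool([
  [[0,0,0],0,-1],
  [[0,0,0],0,-1],
  [[0,0,0],0,-1],
  [[0,0,0],0,-1],
  [[0,0,0],0,-1],
])

```text
t: 29.2
ee_pos: [496.9, -21.9, 22.8]
eef_rot: [-179.8, -3.1, 0.3]
force: [5.6, 2.5, 3.7]
opening: 55.2
grasp_force: 106.8
```

```bash
python3 grab.py w16; python3 - <<'E'
from go import *
s,i=pickle.load(open("w16.pkl","rb"));s['ee_pos']=s['ee_pos']+[0,0,22.5];i=adj(i,P)
g=cv2.cvtColor(i['pixels'],cv2.COLOR_RGB2GRAY);print(g[150:225,258])
print(g[250,185:335:1])
E
```

```text
29.2 [496.9 -21.9  22.8] [-179.84   -3.11    0.34] 55.18599087296778 [5.6 2.5 3.7]
[203 206 204 204 202 205 206 204 202 207 203 202 201 204 205 206 197 176
 133  84  66  73  76  84  90  97 103 104 104 104 103  87  71  69  70  67
  69  63  62  61  56  66  64  60  62  60  64  60  65  62  61  61  63  59
  59  67 101 145 167 167 132  91  62  51  52  49  51  55  51  49  48  50
  45  54  48]
[ 50  62  67  65  65  63  66  66  62  59  55  46  66  88 104 100  90  69
  44  43  50  42  43  48  54  50  50  43  46  47  46  45  45  38  37  41
  40  38  42  42  43  36  36  39  40  35  37  41  35  40  42  30  38  38
  36  37  34  37  29  32  36  38  38  37  37  35  42  39  37  30  39  37
  33  39  39  39  35  40  41  38  29  36  37  30  35  39  36  31  33  37
  35  35  41  36  36  34  30  40  31  32  35  30  38  49  43  45  42  43
  44  41  50  50  48  46  46  48  48  54  49  49  56  44  49  57  50  50
  51  64  86 113 127 129 101  66  54  68  67  69  70  69  74  70  73  70
  61  52  41  42  50  49]
```

```bash
python3 - <<'E'
from go import *
for n,rb,rr in(("w15",179.8,204.5),("w16",168,206.2)):
    s,i=pickle.load(open(n+".pkl","rb"));s['ee_pos']=s['ee_pos']+[0,0,22.5];i=adj(i,P)
    f=lambda c,r,z:unproj(i,(c,r),z,s)[0][:2].round(1)
    print(n,"base near",f(254,rb,12)-[38,0],"ring near",f(258,rr,s['ee_pos'][2]-21+50)-[29,0],"tcp",s['ee_pos'])
s,i=pickle.load(open("w12.pkl","rb"))
g=cv2.cvtColor(i['pixels'],cv2.COLOR_RGB2GRAY);print(g[160:200,258])
for r in(182,183.5):print("w12 ring near", (unproj(i,(258,r),50,s)[0][:2]-[29,0]).round(1))
E
```

```text
w15 base near [492.5 -23. ] ring near [502.6 -25.5] tcp [502.88375473 -23.84865571  39.02456584]
w16 base near [492.9 -21. ] ring near [496.2 -23.8] tcp [496.85388285 -21.90652843  45.25666695]
[168 166 168 165 158 124  90  70  68  66  67  66  64  62  66  63  63  62
  65  64  65  98 123 144 126 105 101  99 102  99 102 102  99 101 102  99
 103  96  92  80]
w12 ring near [475.1 162.1]
w12 ring near [474.1 162.1]
```

The ring has pivoted in the pads, top toward +x. I'll release it to settle on the ribs, then press on its rim with both fingertips (opening about 50 mm) instead of gripping.

>>> servo_tool([
  [[0,0,0],0,0.4],
  [[0,0,0],0,0.4],
  [[0,0,0],0,0.4],
  [[0,0,0],0,1],
  [[0,0,0],0,1],
])

```text
t: 29.67
ee_pos: [493.9, -22.9, 21.4]
eef_rot: [-179.9, -2.8, 0.3]
force: [0.7, -0.5, -0.6]
opening: 81.3
grasp_force: 0.0
```

>>> servo_tool([
  [[0,0,0],0,1],
  [[0,0,0],0,1],
  [[0,0,-20],0,1],
  [[0,0,-45],0,1],
  [[0,0,-60],0,1],
])

```text
t: 30.08
ee_pos: [492.4, -22.9, 83.9]
eef_rot: [-179.9, -3.0, 0.3]
force: [1.3, -0.9, 0.5]
opening: 85.3
grasp_force: 0.0
```

>>> servo_tool([
  [[0,0,0],0,0.18],
  [[0,0,0],0,0.18],
  [[0,0,0],0,0.18],
  [[0,0,0],0,0.18],
  [[0,0,0],0,0.18],
])

```text
t: 30.5
ee_pos: [491.2, -22.9, 81.0]
eef_rot: [-179.9, -2.8, 0.3]
force: [-0.8, 0.6, -0.2]
opening: 50.6
grasp_force: 0.0
```

>>> servo_tool([
  [[0,0,0],0,0.18],
  [[0,0,0],0,0.18],
  [[0,0,0],0,0.18],
  [[0,0,0],0,0.18],
  [[0,0,0],0,0.18],
])

```text
t: 30.92
ee_pos: [491.8, -22.8, 81.9]
eef_rot: [-179.9, -2.9, 0.3]
force: [-0.3, 0.1, -0.0]
opening: 50.3
grasp_force: 0.0
```

```bash
python3 grab.py w17; python3 - <<'E'
from go import *
s,i=pickle.load(open("w17.pkl","rb"))
v=i['pixels'][...,::-1][110:330,100:410];cv2.imwrite("pics/w17.png",cv2.resize(v,(800,568),interpolation=2))
E
```

```text
30.9167 [491.8 -22.8  81.9] [-179.89   -2.88    0.3 ] 50.27017146102611 [-0.3  0.1 -0. ]
```

View pics/w17.png

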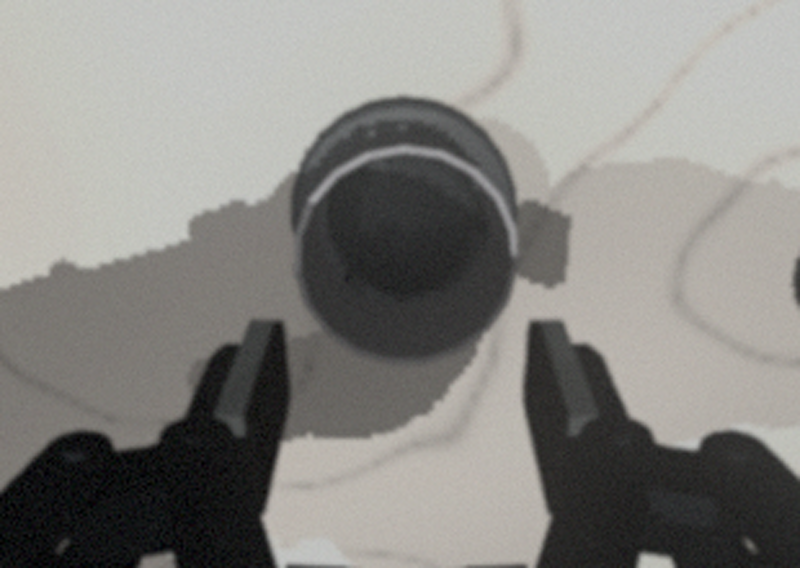

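That was the last picture. The ring sits upright on the former, with its rim ellipse spanning columns 299–517 and rows 147–355. I'll compute its centre and plan the rim push.

```bash
cat >> go.py <<'E'
def rimc(s,i,box,z,r=29.):
    """ring centre from rim bounding box (full-image pixels c0,c1,r0,r1), rim at height z"""
    t=np.array(box,float)
    def f(c):
        p=circ(i,c[:2],c[2],r,s);return np.r_[p[:,0].min(),p[:,0].max(),p[:,1].min(),p[:,1].max()]-t
    g=unproj(i,((t[0]+t[1])/2,(t[2]+t[3])/2),z,s)[0][:2]
    o=least_squares(f,[*g,z]);o2=least_squares(lambda c:f([*c,z]),g)
    print("free z",o.x.round(1),o.fun.round(1),"fixed",o2.x.round(1),o2.fun.round(1));return o2.x
E
python3 - <<'E'
from go import *
s,i=pickle.load(open("w17.pkl","rb"));s['ee_pos']=s['ee_pos']+[0,0,22.5];i=adj(i,P)
k=2.5806
rimc(s,i,[100+299/k,100+517/k,110+147/k,110+355/k],71)
f=lambda c,r,z:unproj(i,(100+c/k,110+r/k),z,s)[0][:2].round(1)
print("base near",f(404,97,12)-[38,0], "sides",f(293,195,12),f(517,195,12))
for z in (62,72,77): print(z,proj(i,[492,-24,z],s))
print(fitsup(s,i,"fL",(492,-24),110,10,-.1))
E
```

```text
free z [498.5 -24.8  76.7] [-0.3  0.3  0.3 -0.3] fixed [496.7 -24.8] [ 0.9 -0.9  1.2 -1.5]
base near [493.1 -23.4] sides [497.3  14.8] [497.5 -62.3]
62 [[257.01928321 210.70312702]]
72 [[256.96924996 215.58851843]]
77 [[256.94254219 218.19475537]]
fL 110 [492.  -23.2] rms 3.19
[492.0080968  -23.18099423]
```

>>> servo_tool([
  [[3,1,10],0,0.18],
  [[2.5,1,20],0,0.18],
  [[1.5,1,30],0,0.18],
  [[1.5,1,30],0,0.18],
  [[1.5,1,30],0,0.18],
])

```text
t: 31.38
ee_pos: [494.4, -23.9, 51.3]
eef_rot: [-179.9, -2.8, 0.3]
force: [0.1, 0.0, -0.7]
opening: 50.7
grasp_force: 0.0
```

>>> servo_tool([
  [[0,0,3],0,0.18],
  [[-0.3,0,6],0,0.18],
  [[-0.5,0,8],0,0.18],
  [[-0.5,0,8],0,0.18],
  [[-0.5,0,8],0,0.18],
])

```text
t: 31.8
ee_pos: [495.4, -23.3, 44.5]
eef_rot: [-179.9, -3.0, 0.3]
force: [-0.7, 1.1, 2.8]
opening: 50.2
grasp_force: 1.3
```

>>> servo_tool([
  [[0,0,2],0,0.18],
  [[0,0,4],0,0.18],
  [[-0.2,0,5],0,0.18],
  [[-0.2,0,5],0,0.18],
  [[-0.2,0,5],0,0.18],
])

```text
t: 32.22
ee_pos: [497.2, -22.9, 41.0]
eef_rot: [-179.8, -3.2, 0.3]
force: [-0.4, 3.5, 10.4]
opening: 50.5
grasp_force: 4.9
```

>>> servo_tool([
  [[-1,0,2],0,0.18],
  [[-2,0.5,4],0,0.18],
  [[-3,1,6],0,0.18],
  [[-3,1,6],0,0.18],
  [[-3,1,6],0,0.18],
])

```text
t: 32.63
ee_pos: [494.3, -23.2, 37.5]
eef_rot: [-179.8, -3.3, 0.4]
force: [-12.9, 8.9, 33.7]
opening: 50.7
grasp_force: 16.6
```

>>> servo_tool([
  [[-0.5,0,2],0,0.18],
  [[-1,0,4],0,0.18],
  [[-1.5,0,5],0,0.18],
  [[-1.5,0,5],0,0.18],
  [[-1.5,0,5],0,0.18],
])

```text
t: 33.05
ee_pos: [493.5, -23.2, 36.0]
eef_rot: [-179.8, -3.4, 0.4]
force: [-27.1, 12.1, 66.0]
opening: 50.0
grasp_force: 31.9
```

Force rose sharply with little travel (8.5 mm total since contact), so it's probably home. I'll back off and verify numerically.

>>> servo_tool([
  [[2,0,-10],0,0.18],
  [[2,0,-30],0,0.18],
  [[2,0,-60],0,1],
  [[2,0,-60],0,1],
  [[2,0,-60],0,1],
])

```text
t: 33.47
ee_pos: [490.8, -24.7, 89.3]
eef_rot: [-179.9, -3.1, 0.3]
force: [-0.4, 0.3, -0.3]
opening: 83.7
grasp_force: 0.0
```

>>> servo_tool([
  [[0,0,0],0,1],
  [[0,0,0],0,1],
  [[0,0,0],0,1],
  [[0,0,0],0,1],
  [[0,0,0],0,1],
])

```text
t: 33.88
ee_pos: [489.5, -24.9, 87.2]
eef_rot: [-179.9, -2.8, 0.3]
force: [0.6, -0.5, -0.1]
opening: 85.4
grasp_force: 0.0
```

>>> servo_tool([
  [[0,0,0],0,1],
  [[0,0,0],0,1],
  [[0,0,0],0,1],
  [[0,0,0],0,1],
  [[0,0,0],0,1],
])

```text
t: 34.3
ee_pos: [489.9, -24.8, 87.8]
eef_rot: [-179.9, -2.9, 0.3]
force: [0.2, -0.7, -0.6]
opening: 85.6
grasp_force: 0.0
```

```bash
python3 grab.py w18; cat >> go.py <<'E'
def load(n):
    s,i=pickle.load(open(n+".pkl","rb"));s=dict(s);s['ee_pos']=s['ee_pos']+[0,0,22.5];return s,adj(i,P)
def rimfit(s,i,g,r,z0=71,show=True):
    """fit x,y,z of rim circle to bright thin rim on near side (upper image half): maximise ridge response"""
    G=cv2.cvtColor(i['pixels'],cv2.COLOR_RGB2GRAY).astype(np.float32);G=cv2.GaussianBlur(G,(3,3),0)
    T=cv2.morphologyEx(G,cv2.MORPH_TOPHAT,np.ones((7,7)));T=cv2.GaussianBlur(T,(0,0),1)
    def f(c):
        p=circ(i,c[:2],c[2],r-1,s);cy=p[:,1].mean();p=p[p[:,1]<cy-.25*np.ptp(p[:,1])/2].astype(np.float32)
        return -cv2.remap(T,p[None,:,0],p[None,:,1],1).mean()
    best=None
    for z in range(58,82,2):
        for dx in range(-8,9,2):
            for dy in (-4,-2,0,2,4):
                c=(g[0]+dx,g[1]+dy,z);v=f(c)
                if best is None or v<best[0]:best=(v,c)
    o=minimize(f,best[1],method='Nelder-Mead');print("rim",o.x.round(1),round(-o.fun,1));return o.x
E
python3 - <<'E'
from go import *
for n in("w17","w18"):
    s,i=load(n);rimfit(s,i,(495,-24),29)
E
```

```text
34.3 [489.9 -24.8  87.8] [-179.88   -2.89    0.3 ] 85.58620764002664 [ 0.2 -0.7 -0.6]
rim [499.1 -24.   75.5] 53.6
rim [495.8 -23.   70.5] 49.5
```

Rim height is uncertain in absolute terms. I'll calibrate by touching the table with the same finger opening; a home rim should then sit exactly 62 mm higher.

>>> servo_tool([
  [[-40,0,0],0,0.18],
  [[-68,0,20],0,0.18],
  [[-70,0,60],0,0.18],
  [[-70,0,90],0,0.18],
  [[-70,0,100],0,0.18],
])

```text
t: 34.77
ee_pos: [421.9, -25.5, -18.8]
eef_rot: [-179.9, -2.6, 0.3]
force: [-0.6, -0.0, 0.1]
opening: 50.7
grasp_force: 0.0
```

>>> servo_tool([
  [[0,0,2],0,0.18],
  [[0,0,4],0,0.18],
  [[0,0,6],0,0.18],
  [[0,0,6],0,0.18],
  [[0,0,6],0,0.18],
])

```text
t: 35.18
ee_pos: [426.1, -24.7, -20.8]
eef_rot: [-179.9, -3.0, 0.3]
force: [-0.6, -0.1, -0.2]
opening: 50.5
grasp_force: 0.0
```

>>> servo_tool([
  [[0,0,2],0,0.18],
  [[0,0,3],0,0.18],
  [[0,0,4],0,0.18],
  [[0,0,4],0,0.18],
  [[0,0,4],0,0.18],
])

```text
t: 35.6
ee_pos: [425.4, -24.9, -25.6]
eef_rot: [-179.9, -2.9, 0.3]
force: [0.4, -0.6, 0.1]
opening: 50.5
grasp_force: 0.0
```

>>> servo_tool([
  [[0,0,2],0,0.18],
  [[0,0,3],0,0.18],
  [[0,0,4],0,0.18],
  [[0,0,4],0,0.18],
  [[0,0,4],0,0.18],
])

```text
t: 36.02
ee_pos: [425.8, -25.0, -26.3]
eef_rot: [-179.9, -2.9, 0.3]
force: [-18.3, 5.4, 46.8]
opening: 50.5
grasp_force: 23.6
```

Table contact with this opening is at −26.1, so home rim is at 35.9, and the push ended at 36.0: home. One light re-touch to confirm it stayed down.

>>> servo_tool([
  [[0,0,-41],0,0.18],
  [[0,0,-82],0,0.18],
  [[35,0,-88],0,0.18],
  [[71,0,-80],0,0.18],
  [[71,0,-76],0,0.18],
])

```text
t: 36.43
ee_pos: [499.2, -24.2, 51.3]
eef_rot: [-179.9, -3.3, 0.3]
force: [1.0, -0.5, 0.6]
opening: 50.4
grasp_force: 0.0
```

>>> servo_tool([
  [[0,0,0],0,0.18],
  [[0,0,0],0,0.18],
  [[0,0,0],0,0.18],
  [[0,0,3],0,0.18],
  [[0,0,3],0,0.18],
])

```text
t: 36.85
ee_pos: [492.2, -24.7, 46.6]
eef_rot: [-179.9, -2.9, 0.3]
force: [0.1, -0.4, 0.2]
opening: 50.3
grasp_force: 0.0
```

>>> servo_tool([
  [[0,0,2],0,0.18],
  [[0,0,4],0,0.18],
  [[0,0,4],0,0.18],
  [[0,0,4],0,0.18],
])

```text
t: 37.18
ee_pos: [493.0, -24.7, 42.8]
eef_rot: [-179.9, -2.9, 0.3]
force: [0.7, 0.1, -0.3]
opening: 50.3
grasp_force: 0.0
```

>>> servo_tool([
  [[0,0,1],0,0.18],
  [[0,0,2],0,0.18],
  [[0,0,3],0,0.18],
  [[0,0,3],0,0.18],
])

```text
t: 37.52
ee_pos: [493.1, -24.7, 39.7]
eef_rot: [-179.9, -2.9, 0.3]
force: [0.1, 0.0, -0.3]
opening: 50.6
grasp_force: 0.0
```

>>> servo_tool([
  [[0,0,1],0,0.18],
  [[0,0,2],0,0.18],
  [[-0.5,0,3],0,0.18],
  [[-0.5,0,3],0,0.18],
])

```text
t: 37.85
ee_pos: [493.5, -24.5, 37.5]
eef_rot: [-179.9, -3.0, 0.3]
force: [-1.1, 0.5, 5.0]
opening: 50.6
grasp_force: 2.3
```

>>> servo_tool([
  [[-0.5,0,1.5],0,0.18],
  [[-1.5,0,4],0,0.18],
  [[-1.5,0,4],0,0.18],
  [[-1.5,0,4],0,0.18],
])

```text
t: 38.18
ee_pos: [493.5, -24.2, 36.2]
eef_rot: [-179.9, -3.2, 0.4]
force: [-8.2, 2.7, 23.7]
opening: 50.2
grasp_force: 11.9
```

Stays within about 1.7 mm with a little spring-back. I'll press firmly slightly to each x side to flatten any lean.

>>> servo_tool([
  [[0,0,-6],0,0.18],
  [[9,0,-6],0,0.18],
  [[9,0,-6],0,0.18],
  [[8,0,-1],0,0.18],
  [[6,0,3],0,0.18],
])

```text
t: 38.6
ee_pos: [501.8, -23.7, 33.9]
eef_rot: [-179.8, -3.4, 0.4]
force: [-12.4, 7.2, 50.9]
opening: 50.7
grasp_force: 25.3
```

>>> servo_tool([
  [[-0.5,0,2],0,0.18],
  [[-1,0,3],0,0.18],
  [[-1,0,3],0,0.18],
  [[-1,0,3],0,0.18],
])

```text
t: 38.93
ee_pos: [502.3, -23.1, 33.8]
eef_rot: [-179.8, -3.6, 0.4]
force: [-12.2, 6.6, 47.6]
opening: 50.5
grasp_force: 22.9
```

>>> servo_tool([
  [[0,0,-12],0,0.18],
  [[-16,0,-12],0,0.18],
  [[-16,0,-12],0,0.18],
  [[-16,0,-6],0,0.18],
  [[-16,0,-3],0,0.18],
])

```text
t: 39.35
ee_pos: [480.2, -24.5, 33.2]
eef_rot: [-179.9, -2.9, 0.4]
force: [-35.9, 9.4, 75.1]
opening: 50.1
grasp_force: 38.4
```

>>> servo_tool([
  [[-0.5,0,2],0,0.18],
  [[-1,0,4],0,0.18],
  [[-1,0,4],0,0.18],
  [[-1,0,4],0,0.18],
])

```text
t: 39.68
ee_pos: [480.5, -24.7, 32.2]
eef_rot: [-179.9, -3.1, 0.5]
force: [-33.9, 7.2, 74.7]
opening: 50.5
grasp_force: 41.4
```

>>> servo_tool([
  [[0,0,-14],0,0.18],
  [[15,0,-14],0,0.18],
  [[15,0,-14],0,0.18],
  [[15,0,-12],0,0.18],
  [[15,0,-11],0,0.18],
])

```text
t: 40.1
ee_pos: [493.2, -24.9, 35.3]
eef_rot: [-179.9, -2.7, 0.3]
force: [-0.3, -0.6, 0.2]
opening: 50.4
grasp_force: 0.2
```

>>> servo_tool([
  [[0,0,0],0,0.18],
  [[0,0,1],0,0.18],
  [[0,0,2],0,0.18],
  [[0,0,2],0,0.18],
])

```text
t: 40.43
ee_pos: [494.1, -24.8, 34.6]
eef_rot: [-179.9, -2.8, 0.3]
force: [-0.7, -1.0, 0.8]
opening: 49.8
grasp_force: 0.4
```

>>> servo_tool([
  [[0,0,1],0,0.18],
  [[0,0,2],0,0.18],
  [[0,0,2],0,0.18],
])

```text
t: 40.68
ee_pos: [494.6, -24.9, 33.1]
eef_rot: [-179.9, -2.9, 0.3]
force: [-0.0, -1.9, 1.8]
opening: 50.5
grasp_force: 1.3
```

>>> servo_tool([
  [[0,0,1],0,0.18],
  [[0,0,2],0,0.18],
  [[0,0,2],0,0.18],
])

```text
t: 40.93
ee_pos: [494.3, -25.0, 30.8]
eef_rot: [-179.9, -2.8, 0.3]
force: [-1.6, -3.3, 2.7]
opening: 50.4
grasp_force: 2.0
```

The fingers are no longer meeting the rim. Backing off to measure the ring from above.

>>> servo_tool([
  [[0,0,-20],0,0.18],
  [[0,0,-50],0,1],
  [[0,0,-57],0,1],
  [[0,0,-57],0,1],
  [[0,0,-57],0,1],
])

```text
t: 41.35
ee_pos: [492.1, -24.2, 87.9]
eef_rot: [-179.8, -2.9, 0.3]
force: [0.5, -0.1, -0.7]
opening: 85.3
grasp_force: 0.0
```

>>> servo_tool([
  [[0,0,0],0,1],
  [[0,0,0],0,1],
  [[0,0,0],0,1],
  [[0,0,0],0,1],
  [[0,0,0],0,1],
])

```text
t: 41.77
ee_pos: [491.6, -24.8, 87.5]
eef_rot: [-179.9, -2.8, 0.3]
force: [0.7, -0.4, -0.2]
opening: 85.1
grasp_force: 0.0
```

```bash
python3 grab.py w19; python3 - <<'E'
from go import *
for n in("w18","w19"):
    s,i=load(n);rimfit(s,i,(495,-24),29)
g=cv2.cvtColor(i['pixels'],cv2.COLOR_RGB2GRAY)[140:262:3,196:322:3]//10
print("\n".join("".join(f"{v:2d} " for v in r) for r in g))
E
```

```text
41.7667 [491.6 -24.8  87.5] [-179.89   -2.84    0.29] 85.1321522982506 [ 0.7 -0.4 -0.2]
rim [495.8 -23.   70.5] 49.5
rim [492.9 -20.5  68.5] 50.2
18 18 18 18 18 18 18 18 18 18 18 18 18 18 18 18 18 18 18 18 18 18 18 18 18 18 18 17 18 17 17 15 17 18 18 18 18 18 18 18 18 18 
18 18 18 18 18 18 18 18 18 18 18 18 18 18 18 18 18 18 18 18 18 18 18 18 18 18 18 17 17 16 16 17 18 18 18 18 18 18 18 18 18 18 
18 18 18 18 18 18 18 18 18 18 18 18 18 18 18 17 15 15 12 10 11 14 15 15 17 18 17 17 17 17 17 18 18 18 18 18 18 18 18 18 19 18 
18 18 18 18 18 18 18 18 18 18 18 18 18 17 11  7  6  7  7  7  7  7  7  6  9 13 16 16 17 17 18 18 18 18 18 18 18 18 18 18 18 18 
18 18 18 18 18 18 18 18 18 18 18 16 11  7  8  8  9  9 10 10 10  9  9  9  8  7  7 12 16 17 18 18 17 18 18 18 18 18 18 18 18 18 
18 18 18 18 18 18 18 18 18 18 16  8  8  9 10 10 10 10 10 10 10 10 10 10 10  9  8  7 10 16 18 18 18 18 18 18 18 18 18 18 18 18 
18 18 18 18 18 18 18 18 17 14  8  8 10  9  9 10  9  9  8  8  8  9  9  9  9 10  9 10  7  9 17 18 18 18 18 18 18 18 18 18 18 18 
18 18 18 18 18 18 18 18 15  7  9  9  9  9  8  7  7  6  6  6  7  6
[... 3551 characters left out ...]
 6  7  7  8  9 10  9  9  9 14 15 14 16 17 17 17 17 17 17 17 17 17 
 9  8  9  9  9  9  9  8  8  9  9  9  9  9  9  9  9  9  9  8  9  9  9  9  9  9  9  9 13 16 15 15 17 17 17 16 17 17 17 17 17 17 
 9  9  9  9  9  9  9  9  9  9  9  9  9  9  9  9  9  9  9  9  9  9  9  9  9 10  9 10 15 16 15 16 17 16 17 17 17 17 17 17 17 17 
 9  9  9  9  9  9  8  9  9  9  9  9  9  9  9  9  9  9  9  9  9  9  9 10  9 10 10 15 16 15 15 16 17 17 17 17 17 17 17 17 17 17 
 9  9  9  9  9  9  9  9  9  9  9  9  9  9 10  9  9  9  9  9  9  9 10  9 10 10 15 16 16 15 16 17 17 17 17 17 17 17 17 17 17 17 
 9  9  9  9  8  8  9  9  9 10  9  9  9  9  9  9  9  9  9  9  9  9  9  9 10 15 17 16 14 15 17 17 17 17 17 17 17 17 17 17 17 17
```

The rim centre has shifted to y ≈ −20.5, so one fingertip slipped inside the bore: the tips are thin. Better: re-grip the ring with the parallel pads, which squares it in y, and push down gripped with x compensation.

>>> servo_tool([
  [[0,-2.3,30],0,1],
  [[-1,-2.3,60],0,1],
  [[-1.9,-2.3,80],0,1],
  [[-1.9,-2.3,85.5],0,1],
  [[-1.9,-2.3,85.5],0,1],
])

```text
t: 42.23
ee_pos: [493.1, -22.6, 1.1]
eef_rot: [-179.9, -2.7, 0.3]
force: [0.1, -0.8, 0.9]
opening: 85.1
grasp_force: 0.0
```

>>> servo_tool([
  [[0,0,0],0,1],
  [[0,0,0],0,1],
  [[0,0,0],0,0],
  [[0,0,0],0,-1],
  [[0,0,0],0,-1],
], grip_force=90)

```text
t: 42.65
ee_pos: [495.5, -21.4, 4.1]
eef_rot: [-179.8, -3.1, 0.3]
force: [-2.4, 4.0, 6.1]
opening: 55.7
grasp_force: 93.9
```

>>> servo_tool([
  [[0,0,0],0,-1],
  [[0,0,0],0,-1],
  [[0,0,0],0,-1],
  [[0,0,0],0,-1],
])

```text
t: 42.98
ee_pos: [495.4, -21.4, 4.0]
eef_rot: [-179.8, -3.1, 0.3]
force: [-3.2, 3.2, 7.1]
opening: 56.0
grasp_force: 94.0
```

>>> servo_tool([
  [[-1,0,1.5],0,-1],
  [[-3,0,3],0,-1],
  [[-4,0,4],0,-1],
  [[-4,0,4],0,-1],
  [[-4,0,4],0,-1],
])

```text
t: 43.4
ee_pos: [495.7, -21.4, 3.9]
eef_rot: [-179.8, -3.6, 0.4]
force: [-5.3, 1.8, 30.3]
opening: 56.3
grasp_force: 96.1
```

>>> servo_tool([
  [[-1,0,2],0,-1],
  [[-2,0,4],0,-1],
  [[-3,0,5],0,-1],
  [[-3,0,5],0,-1],
  [[-3,0,5],0,-1],
])

```text
t: 43.82
ee_pos: [496.1, -21.4, 3.6]
eef_rot: [-179.9, -4.0, 0.5]
force: [-17.3, 1.8, 65.4]
opening: 56.1
grasp_force: 99.5
```

Rigid at 65 N with no travel: fully home and square. Releasing.

>>> servo_tool([
  [[2,0,-3],0,-1],
  [[3,0,-5],0,-1],
  [[3,0,-5],0,0.5],
  [[4,0,-6],0,1],
  [[4,0,-6],0,1],
], grip_force=60)

```text
t: 44.23
ee_pos: [491.3, -22.4, -0.6]
eef_rot: [-179.9, -2.9, 0.3]
force: [-0.0, -0.1, 0.3]
opening: 84.3
grasp_force: 0.0
```

>>> servo_tool([
  [[2,0,-3],0,1],
  [[2,0,-30],0,1],
  [[2,0,-65],0,1],
  [[2,0,-85],0,1],
  [[2,0,-85],0,1],
])

```text
t: 44.65
ee_pos: [492.1, -22.3, 88.9]
eef_rot: [-179.9, -3.3, 0.3]
force: [0.1, 0.4, -0.3]
opening: 85.0
grasp_force: 0.0
```

>>> servo_tool([
  [[0,0,0],0,1],
  [[0,0,0],0,1],
  [[0,0,0],0,1],
  [[0,0,0],0,1],
  [[0,0,0],0,1],
])

```text
t: 45.07
ee_pos: [488.6, -22.6, 83.4]
eef_rot: [-179.9, -2.8, 0.3]
force: [-0.9, -1.0, -0.4]
opening: 85.5
grasp_force: 0.0
```

```bash
python3 grab.py w20; python3 - <<'E'
from go import *
s,i=load("w20");rimfit(s,i,(495,-22),29)
def m(n,g,th):
    try: fitsup(s,i,n,g,th,12,1.1)
    except Exception as e: print(n,e)
for n,g in(("fL",(492,-24)),): fitsup(s,i,n,g,110,10,-.1)
print({n:proj(i,[*g,25],s)[0].round() for n,g in dict(rM=(651,29),rS=(642,-186),fM=(637,172),fS=(466,-200)).items()})
shift(645,27,110);shift(600,-180,110)
E
```

```text
45.0667 [488.6 -22.6  83.4] [-179.91   -2.78    0.3 ] 85.46741767181192 [-0.9 -1.  -0.4]
rim [492.9 -22.4  71.5] 49.3
fL 110 [492.3 -23.2] rms 2.75
{'rM': array([193.,   5.]), 'rS': array([437.,  32.]), 'fM': array([51., 43.]), 'fS': array([435., 216.])}
shift to (645, 27, 110) [157.6 -48.8 -18.7]
shift to (600, -180, 110) [111.6 157.9 -21.3]
```

```bash
python3 - <<'E'
from go import *
from scipy.optimize import brentq
def rows(n,col,lo,hi):
    s,i=load(n);g=cv2.GaussianBlur(cv2.cvtColor(i['pixels'],cv2.COLOR_RGB2GRAY),(3,1),0).astype(float)[:,col-1:col+2].mean(1);return s,i,g
# w12 saved already corrected
s,i=pickle.load(open("w12.pkl","rb"));
xb=unproj(i,(258,165.3),0,s)[0][0]-29
z=brentq(lambda z:proj(i,[xb+28,162.2,z],s)[0][1]-183,20,90);print("w12 xb",xb,"rim z",z,"(50 true)")
for n in("w17","w18","w20"):
    s,i,g=rows(n,258,0,0);up=g[120:240]
    e=120+np.argmax(-np.diff(up[:60]));  # base near edge (dark step)
    a=g[120:180];e=120+np.where(a<(a[:8].mean()+75)/2)[0][0]-.5
    seg=g[170:210];k=np.argmax(seg);w=seg[k-2:k+3]-seg.min();r=170+((np.arange(k-2,k+3))*w).sum()/w.sum()
    xb=max(unproj(i,(258,e),12,s)[0][0],0)-38;xb0=unproj(i,(258,e),0,s)[0][0]-38
    zz=[brentq(lambda z:proj(i,[x+28,-22.8,z],s)[0][1]-r,30,120) for x in(min(xb,xb0),)]
    print(n,"edge",e,"rim row",round(r,1),"base x",round(xb,1),round(xb0,1),"rim z if centred",[round(v,1) for v in zz],[round(brentq(lambda z:proj(i,[xb+28,-22.8,z],s)[0][1]-r,30,120),1)])
E
```

```text
w12 xb 476.51534014947794 rim z 54.04601452395402 (50 true)Traceback (most recent call last):
  File "<stdin>", line 13, in <module>
ValueError: operands could not be broadcast together with shapes (5,) (0,)
```

```bash
python3 - <<'E'
from go import *
from scipy.optimize import brentq
for n in("w17","w18","w20"):
    s,i=load(n);g=cv2.cvtColor(i['pixels'],cv2.COLOR_RGB2GRAY).astype(float)[:,256:260].mean(1)
    a=g[110:200];k0=np.where(a<130)[0][0];e=110+k0-1+(a[k0-1]-130)/(a[k0-1]-a[k0])
    j=int(e)+10;seg=g[j:j+30];k=np.argmax(seg);r=j+k+ (seg[k+1]-seg[k-1])/(2*(2*seg[k]-seg[k+1]-seg[k-1]))
    for z0 in(0,12):
        xb=unproj(i,(257.5,e),z0,s)[0][0]-38
        print(n,round(e,1),round(r,1),"edge z",z0,"x",round(xb,1),"rim z",round(brentq(lambda z:proj(i,[xb+28,-22.8,z],s)[0][1]-r,20,130),1))
E
```

```text
w17 147.1 167.5 edge z 0 x 491.9 rim z 41.3
w17 147.1 167.5 edge z 12 x 493.6 rim z 49.4
w18 143.9 166.8 edge z 0 x 492.0 rim z 54.8
w18 143.9 166.8 edge z 12 x 493.6 rim z 62.3
w20 142.7 170.1 edge z 0 x 492.3 rim z 69.1
w20 142.7 170.1 edge z 12 x 493.8 rim z 76.0
```

Vision can't resolve the height well (x and z are coupled). A quick touch of the rim with shut fingers will: home should read about 39–40.

>>> servo_tool([
  [[1.5,-28,0],0,-1],
  [[1.5,-28,10],0,-1],
  [[1.5,-28,20],0,-1],
  [[1.5,-28,30],0,-1],
  [[1.5,-28,36],0,-1],
])

```text
t: 45.53
ee_pos: [491.6, 5.6, 47.2]
eef_rot: [-179.9, -2.8, 0.3]
force: [-0.2, 0.1, -0.5]
opening: 25.7
grasp_force: 0.0
```

>>> servo_tool([
  [[0,0,0],0,-1],
  [[0,0,0],0,-1],
  [[0,0,2],0,-1],
  [[0,0,4],0,-1],
  [[0,0,5],0,-1],
])

```text
t: 45.95
ee_pos: [492.7, 5.6, 43.6]
eef_rot: [-179.9, -2.9, 0.3]
force: [-0.6, 0.4, -0.5]
opening: -0.3
grasp_force: 0.0
```

>>> servo_tool([
  [[0,0,1],0,-1],
  [[0,0,3],0,-1],
  [[0,0,3],0,-1],
  [[0,0,3],0,-1],
])

```text
t: 46.28
ee_pos: [492.6, 5.6, 40.4]
eef_rot: [-179.9, -2.9, 0.3]
force: [-0.4, -0.5, -0.2]
opening: -0.2
grasp_force: 0.0
```

>>> servo_tool([
  [[0,0,1],0,-1],
  [[0,0,3],0,-1],
  [[0,0,3],0,-1],
  [[0,0,3],0,-1],
])

```text
t: 46.62
ee_pos: [493.5, 5.7, 38.7]
eef_rot: [-179.9, -3.0, 0.3]
force: [-2.7, 0.1, 8.5]
opening: 0.1
grasp_force: 5.2
```

Contact at 39 mm: the large ring is home. Next, the medium ring, viewing from directly above it.

>>> servo_tool([
  [[0,0,-40],0,-1],
  [[38,-5,-40],0,1],
  [[78,-10,-38],0,1],
  [[118,-16,-35],0,1],
  [[157,-21,-30],0,1],
])

```text
t: 47.03
ee_pos: [650.2, 27.7, 76.3]
eef_rot: [-179.9, -3.0, 0.3]
force: [0.5, 0.5, 0.0]
opening: 48.4
grasp_force: 0.0
```

>>> servo_tool([
  [[0,0,0],0,1],
  [[0,0,0],0,1],
  [[0,0,0],0,1],
  [[0,0,0],0,1],
  [[0,0,0],0,1],
])

```text
t: 47.45
ee_pos: [647.4, 27.3, 76.3]
eef_rot: [-179.9, -2.9, 0.3]
force: [0.4, 0.6, 0.6]
opening: 85.4
grasp_force: 0.0
```

>>> servo_tool([
  [[0,0,0],0,1],
  [[0,0,0],0,1],
  [[0,0,0],0,1],
  [[0,0,0],0,1],
  [[0,0,0],0,1],
])

```text
t: 47.87
ee_pos: [648.0, 27.4, 75.6]
eef_rot: [-179.9, -2.9, 0.3]
force: [0.8, 0.1, -0.5]
opening: 85.4
grasp_force: 0.0
```

```bash
python3 grab.py w21; python3 - <<'E'
from go import *
s,i=load("w21")
for t in(70,80,90): fitsup(s,i,"rM",(648,27),t,10,1.1)
for t in(110,130): fitsup(s,i,"fM",(637,172),t,12,1.1)
g=cv2.cvtColor(i['pixels'],cv2.COLOR_RGB2GRAY)[150:270:5,200:320:4]//10
print("\n".join("".join(f"{v:2d} " for v in r) for r in g))
E
```

```text
47.8667 [648.   27.4  75.6] [-179.88   -2.9     0.3 ] 85.37609608369424 [ 0.8  0.1 -0.5]
rM 70 [641.3  25.3] rms 9.74
rM 80 [644.   25.1] rms 0.79
rM 90 [643.3  24.8] rms 1.78
fM 110 [629.7 174.1] rms 12.16
fM 130 [620.5 160.6] rms 16.8
18 18 18 18 18 18 18 18 18 18 18 18 18 18 18 18 18 18 18 18 18 18 18 18 18 18 18 18 18 18 
18 18 18 18 18 18 18 18 18 18 18 18 18 18 18 18 18 18 18 18 18 18 18 18 18 18 18 18 18 18 
18 18 18 18 18 18 18 18 18 18 18 18 18 18 18 18 18 18 18 18 18 18 18 18 18 18 18 18 18 18 
18 18 18 18 18 18 18 18 18 18 18 18 18 18 18 18 18 18 18 18 18 18 18 18 18 18 18 18 18 18 
18 18 18 18 18 18 18 17 17 18 17 17  9  7  7  7  6  8 15 18 18 18 18 18 18 18 18 18 18 18 
18 18 18 18 17 14 12 11 11 11  8  6  7  7  7  7  7  7  7  8 17 16 16 18 18 18 18 18 18 18 
18 18 18 12 11 11 12 11 11  8  7  7  7  7  6  7  7  6  6  6  8 16 16 16 17 18 18 18 18 18 
18 14 11 11 11 11 12 11 11  6  6  7  9 10 11 13 14 14 10  6  6 14 16 16 16 17 18 18 17 16 
11 11 11 11 11 11 11 11  8  7  9  9  9  9 10 11 11 12 11 14 11  7 11 11 14 13 11 16 16 16 
11 11 11 11 11 11 11 11  7  9  9  9  9  9  9
[... 619 characters left out ...]
  6  5  5  5  5  6  6  5  5  5  5  6  8  9 16 16 16 16 16 16 17 
11 11 11 11 11 11 11 11 11 11  7  5  5  5  5  5  6  5  6  7  9  9  9 15 16 16 16 16 16 16 
11 11 11 11 11 11 10 10  9  9  9  9  8  7  7  6  7  7  9  9  9  9 11 17 16 16 16 17 16 16 
11 10 11  9  9  9  9  9  9  9  9  9  9  9  9  9  9  9  9  9  9  9 16 16 16 16 16 16 16 17 
 9  9  9  9  9  9  9  9  9  9  9  9  9  9  9  9  9  9  9  9  9 11 16 16 16 16 16 16 16 16 
 9  9  9  9  9  9  9  9  9  9  8  9  9  9  9  9  9  9  9  9  9 16 16 16 16 16 16 16 16 16 
 9  9  9  9  9  8  9  9  9  9  9  9  9  9  9  9  9  9  9 10 16 16 16 16 16 16 16 16 16 16 
 9  9  9  9  9  9  9  9  9  9  9  9  9  9  9  9  9  9 13 16 16 16 16 16 16 16 16 16 16 16
```

>>> servo_tool([
  [[-3,0.6,20],0,1],
  [[-5,0.6,50],0,1],
  [[-6.5,0.6,75],0,1],
  [[-7.3,0.6,85.3],0,1],
  [[-7.3,0.6,85.3],0,1],
])

```text
t: 48.33
ee_pos: [642.7, 26.4, -13.2]
eef_rot: [-180.0, -2.5, 0.3]
force: [0.1, -1.4, -0.0]
opening: 85.6
grasp_force: 0.0
```

>>> servo_tool([
  [[0,0,0],0,1],
  [[0,0,0],0,1],
  [[0,0,0],0,1],
  [[0,0,0],0,-1],
  [[0,0,0],0,-1],
], grip_force=80)

```text
t: 48.75
ee_pos: [645.7, 27.1, -9.0]
eef_rot: [-179.9, -3.0, 0.3]
force: [0.3, -0.2, -0.2]
opening: 63.8
grasp_force: 0.0
```

>>> servo_tool([
  [[0,0,0],0,-1],
  [[0,0,0],0,-1],
  [[0,0,0],0,-1],
  [[0,0,0],0,-1],
  [[0,0,0],0,-1],
])

```text
t: 49.17
ee_pos: [645.7, 27.0, -9.2]
eef_rot: [-179.9, -3.0, 0.3]
force: [-1.2, -0.0, 5.3]
opening: 44.7
grasp_force: 81.5
```

Medium ring gripped (44.7 mm). The top-camera estimates agree with the near views within about 1 mm, so I'll fit all six objects in the initial top image for the former positions.

```bash
python3 - <<'E'
from go import *
s,d=pickle.load(open("d0.pkl","rb"));i=d["top"]
bg=np.median(i['pixels']);print(bg)
for n,g in dict(fL=(492,-22),fM=(631,169),fS=(466,-198),rL=(478,175),rM=(645,25),rS=(633,-181)).items():
    for t in(70,80): fitsup(None,i,n,g,t,10,1.1)
E
```

```text
89.0
fL 70 [491.7 -21.5] rms 0.28
fL 80 [491.5 -22.2] rms 0.99
fM 70 [633.  170.1] rms 0.38
fM 80 [635.8 170.1] rms 2.2
fS 70 [ 466.  -198.1] rms 0.28
fS 80 [ 466.  -198.2] rms 0.56
rL 70 [478.6 177. ] rms 0.35
rL 80 [480.7 173.3] rms 3.17
rM 70 [645.2  27.5] rms 0.61
rM 80 [645.2  27.2] rms 1.0
rS 70 [ 636.  -181.9] rms 0.33
rS 80 [ 636.  -182.3] rms 0.73
```

>>> servo_tool([
  [[2,0,-40],0,-1],
  [[4,0,-75],0,-1],
  [[0,-30,-88],0,-1],
  [[-20,-70,-88],0,-1],
  [[-30,-100,-88],0,-1],
])

```text
t: 49.58
ee_pos: [609.5, 127.8, 77.2]
eef_rot: [-179.8, -3.0, 0.2]
force: [0.2, 0.2, -2.3]
opening: 44.9
grasp_force: 82.0
```

The top camera agrees with the contact-verified positions, so the medium former is at (633, 170). Moving over it.

>>> servo_tool([
  [[10,-30,0],0,-1],
  [[20.6,-42.7,5],0,-1],
  [[20.6,-42.7,20],0,-1],
  [[20.6,-42.7,33],0,-1],
  [[20.6,-42.7,33],0,-1],
])

```text
t: 50.0
ee_pos: [629.5, 169.1, 40.5]
eef_rot: [-180.0, -2.5, 0.3]
force: [-0.6, -0.8, -1.7]
opening: 44.8
grasp_force: 81.9
```

>>> servo_tool([
  [[0,0,0],0,-1],
  [[0,0,0],0,-1],
  [[0,0,0],0,-1],
  [[0,0,0],0,-1],
  [[0,0,0],0,-1],
])

```text
t: 50.42
ee_pos: [632.5, 169.4, 45.4]
eef_rot: [-179.9, -3.0, 0.3]
force: [0.3, 0.9, -1.1]
opening: 44.9
grasp_force: 82.0
```

>>> servo_tool([
  [[0,0,0],0,-1],
  [[0,0,0],0,-1],
  [[0,0,0],0,-1],
  [[0,0,0],0,-1],
])

```text
t: 50.75
ee_pos: [632.1, 169.4, 44.6]
eef_rot: [-179.9, -2.9, 0.3]
force: [-0.3, -1.1, -0.2]
opening: 44.6
grasp_force: 82.0
```

```bash
python3 -c "
from go import *
print(monitor.get_state()['ee_pos'],monitor.get_state()['q'].round(1));shift(633.5,169.8,29);shift(633.5,169.8,18)"
```

```text
[632.09502481 169.4356507   44.62173935] [ 29.4  29.3   3.2   1.5 -61.3  60.2]
shift to (633.5, 169.8, 29) [ 0.6 -0.3 15.7]
shift to (633.5, 169.8, 18) [ 0.1 -0.3 26.7]
```

>>> servo_tool([
  [[0.6,-0.3,8],0,-1],
  [[0.6,-0.3,15],0,-1],
  [[0.3,-0.3,20],0,-1],
  [[0.1,-0.3,25],0,-1],
  [[0.1,-0.3,26.7],0,-1],
])

```text
t: 51.17
ee_pos: [632.7, 169.5, 16.4]
eef_rot: [-179.9, -2.8, 0.3]
force: [-0.3, -0.9, 0.4]
opening: 44.9
grasp_force: 82.0
```

>>> servo_tool([
  [[0,0,0],0,-1],
  [[0,0,0],0,-1],
  [[0,0,0],0,-1],
  [[0,0,0],0,-1],
])

```text
t: 51.5
ee_pos: [634.1, 169.9, 18.4]
eef_rot: [-179.9, -3.0, 0.3]
force: [-0.3, 0.9, 0.1]
opening: 44.8
grasp_force: 82.0
```

>>> servo_tool([
  [[-0.2,0,2],0,-1],
  [[-0.3,0,4],0,-1],
  [[-0.5,0,6],0,-1],
  [[-0.5,0,6],0,-1],
  [[-0.5,0,6],0,-1],
])

```text
t: 51.92
ee_pos: [635.6, 170.4, 16.3]
eef_rot: [-179.8, -3.2, 0.4]
force: [-5.1, -0.3, 15.9]
opening: 44.7
grasp_force: 83.8
```

>>> servo_tool([
  [[-1,0,2],0,-1],
  [[-2,0.3,4],0,-1],
  [[-3,0.5,6],0,-1],
  [[-3,0.5,6],0,-1],
  [[-3,0.5,6],0,-1],
])

```text
t: 52.33
ee_pos: [636.8, 170.8, 14.7]
eef_rot: [-179.7, -3.8, 0.5]
force: [-3.5, -0.6, 30.7]
opening: 44.6
grasp_force: 84.3
```

>>> servo_tool([
  [[-1,0,2],0,-1],
  [[-1.5,0,4],0,-1],
  [[-1.5,0,6],0,-1],
  [[-1.5,0,6],0,-1],
  [[-1.5,0,6],0,-1],
])

```text
t: 52.75
ee_pos: [635.9, 170.9, 5.5]
eef_rot: [-179.7, -3.7, 0.4]
force: [5.6, -1.4, 9.8]
opening: 45.2
grasp_force: 82.3
```

Past the ribs (15 → 5.5). Continue to the base.

>>> servo_tool([
  [[-0.5,0,2],0,-1],
  [[-1.5,0.3,4],0,-1],
  [[-2,0.5,6],0,-1],
  [[-2,0.5,6],0,-1],
  [[-2,0.5,6],0,-1],
])

```text
t: 53.17
ee_pos: [636.2, 170.6, 3.2]
eef_rot: [-179.7, -4.0, 0.5]
force: [-1.0, -2.5, 28.2]
opening: 44.5
grasp_force: 84.1
```

>>> servo_tool([
  [[-1,0,2],0,-1],
  [[-2,0,4],0,-1],
  [[-3,0,6],0,-1],
  [[-3,0,6],0,-1],
  [[-3,0,6],0,-1],
])

```text
t: 53.58
ee_pos: [636.3, 170.7, 2.7]
eef_rot: [-179.6, -4.4, 0.6]
force: [-8.9, -5.9, 51.3]
opening: 44.7
grasp_force: 86.5
```

Home at exactly the predicted 2.7. Unload, release, retreat.

>>> servo_tool([
  [[4,0,-6],0,-1],
  [[6.5,-0.5,-11],0,-1],
  [[6.5,-0.5,-11],0,0.3],
  [[7.5,-0.5,-12],0,1],
  [[8,-0.5,-13],0,1],
])

```text
t: 54.0
ee_pos: [631.6, 169.1, -0.0]
eef_rot: [-179.9, -2.8, 0.3]
force: [-0.7, 0.6, 0.3]
opening: 77.5
grasp_force: 0.0
```

>>> servo_tool([
  [[0,0,-2],0,1],
  [[0,0,-30],0,1],
  [[0,0,-65],0,1],
  [[0,0,-100],0,1],
  [[0,0,-100],0,1],
])

```text
t: 54.42
ee_pos: [631.3, 170.2, 109.0]
eef_rot: [-179.7, -3.6, 0.4]
force: [1.1, 1.4, 2.7]
opening: 85.2
grasp_force: 0.0
```

>>> servo_tool([
  [[8,352,0],0,1],
  [[8,352,0],0,1],
  [[8,352,0],0,1],
  [[8,352,0],0,1],
  [[8,352,0],0,1],
])

```text
t: 54.83
ee_pos: [632.5, -40.8, 100.0]
eef_rot: [-179.9, -2.8, 0.3]
force: [1.3, 0.1, 1.3]
opening: 85.5
grasp_force: 0.0
```

>>> servo_tool([
  [[3,145,0],0,1],
  [[3,145,0],0,1],
  [[3,145,0],0,1],
  [[3,145,0],0,1],
  [[3,145,0],0,1],
])

```text
t: 55.25
ee_pos: [635.9, -188.7, 99.2]
eef_rot: [-179.9, -2.8, 0.0]
force: [-0.2, 1.2, 0.9]
opening: 85.5
grasp_force: 0.0
```

>>> servo_tool([
  [[0,0,20],0,1],
  [[0,0,20],0,1],
  [[0,0,20],0,1],
  [[0,0,20],0,1],
  [[0,0,20],0,1],
])

```text
t: 55.67
ee_pos: [638.5, -183.6, 81.3]
eef_rot: [-179.9, -2.9, 0.4]
force: [1.2, 0.5, 0.0]
opening: 85.2
grasp_force: 0.0
```

```bash
python3 grab.py w22; python3 - <<'E'
from go import *
s,i=load("w22")
for t in(75,85): fitsup(s,i,"rS",(636,-182),t,8,1.1)
shift(636.5,-181.8,-10)
im=optics.get_image("top")
for t in(70,80):
    for n,g in dict(rM=(633,170),rL=(492,-22)).items():
        fitsup(None,im,n,g,t,10,1.1)
E
```

```text
55.6667 [ 638.5 -183.6   81.3] [-179.91   -2.95    0.36] 85.18742122554737 [1.2 0.5 0. ]
rS 75 [ 634.9 -185. ] rms 0.45
rS 85 [ 634.4 -185. ] rms 1.33
shift to (636.5, -181.8, -10) [-6.7 -1.7 91.2]
rM 70 [632.9 168.8] rms 3.12Traceback (most recent call last):
  File "<stdin>", line 8, in <module>
  File "go.py", line 17, in fitsup
    y=meas(i,name,g,s,thr,pad)
  File "cal.py", line 10, in meas
    return (p@D.T).max(0)
           ~~~~~~~~~~~^^^
    return umr_maximum(a, axis, None, out, keepdims, initial, where)
ValueError: zero-size array to reduction operation maximum which has no identity
```

>>> servo_tool([
  [[-3,-1,25],0,1],
  [[-5,-1,55],0,1],
  [[-6.5,-1,80],0,1],
  [[-7,-1,91],0,1],
  [[-7,-1,91],0,1],
])

```text
t: 56.18
ee_pos: [633.5, -182.4, -13.6]
eef_rot: [-179.8, -2.6, 0.3]
force: [-0.4, 0.5, 0.3]
opening: 85.5
grasp_force: 0.0
```

>>> servo_tool([
  [[0,0,0],0,1],
  [[0,0,0],0,1],
  [[0,0,0],0,1],
  [[0,0,0],0,-1],
  [[0,0,0],0,-1],
])

```text
t: 56.6
ee_pos: [636.2, -183.0, -9.6]
eef_rot: [-179.9, -3.0, 0.3]
force: [-0.7, 0.1, -0.3]
opening: 64.1
grasp_force: 0.0
```

>>> servo_tool([
  [[0,0,0],0,-1],
  [[0,0,0],0,-1],
  [[0,0,0],0,-1],
  [[0,0,0],0,-1],
  [[0,0,0],0,-1],
])

```text
t: 57.02
ee_pos: [636.1, -183.1, -10.2]
eef_rot: [-179.9, -3.0, 0.3]
force: [-0.1, 0.6, 3.5]
opening: 32.5
grasp_force: 79.4
```

>>> servo_tool([
  [[2,0,-40],0,-1],
  [[4,0,-75],0,-1],
  [[-20,2,-87],0,-1],
  [[-60,6,-90],0,-1],
  [[-100,9,-92],0,-1],
])

```text
t: 57.43
ee_pos: [530.7, -192.5, 76.3]
eef_rot: [-179.9, -3.0, 0.3]
force: [0.2, -0.9, -1.4]
opening: 32.8
grasp_force: 79.5
```

>>> servo_tool([
  [[-35,3,0],0,-1],
  [[-68,6,0],0,-1],
  [[-68,6,20],0,-1],
  [[-68,6,28],0,-1],
  [[-68,6,28],0,-1],
])

```text
t: 57.85
ee_pos: [463.1, -198.5, 42.6]
eef_rot: [-179.8, -2.7, 0.3]
force: [0.1, 0.3, -1.0]
opening: 32.6
grasp_force: 79.5
```

>>> servo_tool([
  [[0,0,0],0,-1],
  [[0,0,0],0,-1],
  [[0,0,0],0,-1],
  [[0,0,0],0,-1],
  [[0,0,0],0,-1],
])

```text
t: 58.27
ee_pos: [465.2, -198.9, 44.9]
eef_rot: [-179.9, -2.9, 0.3]
force: [-0.2, -0.8, -0.7]
opening: 31.8
grasp_force: 79.5
```

```bash
python3 -c "
from go import *
print(monitor.get_state()['ee_pos']);shift(466.1,-198.7,45);shift(466.1,-198.7,20)"
```

```text
[ 465.20689446 -198.91973648   44.87050965]
shift to (466.1, -198.7, 45) [ 0.9 -0.2 -0.1]
shift to (466.1, -198.7, 20) [-0.4 -0.2 24.9]
```

>>> servo_tool([
  [[0.7,-0.2,7],0,-1],
  [[0.4,-0.2,14],0,-1],
  [[0,-0.2,20],0,-1],
  [[-0.4,-0.2,25],0,-1],
  [[-0.4,-0.2,25],0,-1],
])

```text
t: 58.68
ee_pos: [464.3, -198.4, 18.0]
eef_rot: [-179.8, -2.7, 0.3]
force: [0.4, -0.2, -1.0]
opening: 32.4
grasp_force: 79.5
```

>>> servo_tool([
  [[0,0,0],0,-1],
  [[0,0,0],0,-1],
  [[0,0,0],0,-1],
  [[0,0,0],0,-1],
])

```text
t: 59.02
ee_pos: [465.8, -198.7, 20.0]
eef_rot: [-179.9, -2.9, 0.3]
force: [0.4, 0.2, -0.8]
opening: 32.4
grasp_force: 79.5
```

>>> servo_tool([
  [[-0.2,0,2],0,-1],
  [[-0.5,0,4],0,-1],
  [[-1,0,6],0,-1],
  [[-1,0,6],0,-1],
  [[-1,0,6],0,-1],
])

```text
t: 59.43
ee_pos: [464.5, -198.7, 13.3]
eef_rot: [-179.9, -2.9, 0.3]
force: [-0.2, -1.2, -1.2]
opening: 32.7
grasp_force: 79.6
```

>>> servo_tool([
  [[0.5,0,2],0,-1],
  [[0,0,4],0,-1],
  [[-0.5,0,6],0,-1],
  [[-0.5,0,6],0,-1],
  [[-0.5,0,6],0,-1],
])

```text
t: 59.85
ee_pos: [464.7, -198.8, 7.6]
eef_rot: [-179.9, -2.9, 0.3]
force: [-0.7, -1.5, 1.6]
opening: 32.4
grasp_force: 79.8
```

>>> servo_tool([
  [[-1,0,2],0,-1],
  [[-2,0,4],0,-1],
  [[-2.5,0,5],0,-1],
  [[-2.5,0,5],0,-1],
  [[-2.5,0,5],0,-1],
])

```text
t: 60.27
ee_pos: [464.5, -199.0, 4.0]
eef_rot: [-179.9, -3.1, 0.3]
force: [-1.3, 0.4, 9.1]
opening: 32.3
grasp_force: 80.6
```

>>> servo_tool([
  [[-1,0,2],0,-1],
  [[-2,0,4],0,-1],
  [[-3,0,6],0,-1],
  [[-3,0,6],0,-1],
  [[-3,0,6],0,-1],
])

```text
t: 60.68
ee_pos: [464.7, -199.2, 1.4]
eef_rot: [180.0, -3.5, 0.4]
force: [-5.5, 7.3, 32.5]
opening: 32.3
grasp_force: 82.9
```

>>> servo_tool([
  [[-1,0,2],0,-1],
  [[-2,0,4],0,-1],
  [[-3,0,6],0,-1],
  [[-3,0,6],0,-1],
  [[-3,0,6],0,-1],
])

```text
t: 61.1
ee_pos: [465.2, -199.3, 1.1]
eef_rot: [179.9, -3.9, 0.6]
force: [-16.9, 18.7, 76.3]
opening: 32.3
grasp_force: 87.7
```

At 1.1 and rigid: home. Unload, release, retreat clear.

>>> servo_tool([
  [[4,0,-6],0,-1],
  [[7,0,-12],0,-1],
  [[7,0,-12],0,0.2],
  [[8,0,-13],0,1],
  [[8,0,-14],0,1],
])

```text
t: 61.52
ee_pos: [463.8, -198.5, 3.6]
eef_rot: [-179.9, -2.8, 0.3]
force: [0.0, -1.0, -0.0]
opening: 67.6
grasp_force: 0.0
```

>>> servo_tool([
  [[0,0,-1],0,1],
  [[0,0,-2],0,1],
  [[0,0,-35],0,1],
  [[0,0,-70],0,1],
  [[0,0,-100],0,1],
])

```text
t: 61.93
ee_pos: [458.9, -199.0, 105.8]
eef_rot: [-179.9, -2.8, 0.3]
force: [1.2, -0.6, 1.1]
opening: 85.6
grasp_force: 0.0
```

>>> servo_tool([
  [[0,0,0],0,1],
  [[0,0,0],0,1],
  [[0,0,0],0,1],
  [[0,0,0],0,1],
  [[0,0,0],0,1],
])

```text
t: 62.35
ee_pos: [458.3, -198.7, 103.1]
eef_rot: [-179.9, -2.7, 0.3]
force: [1.4, 0.3, 0.4]
opening: 85.5
grasp_force: 0.0
```

```bash
python3 grab.py w23; python3 - <<'E'
from go import *
s,i=load("w23");rimfit(s,i,(466,-198),17)
for r in range(1): pass
g=cv2.cvtColor(i['pixels'],cv2.COLOR_RGB2GRAY)[135:255:4,208:312:3]//10
print("\n".join("".join(f"{v:2d} " for v in r) for r in g))
E
```

```text
62.35 [ 458.3 -198.7  103.1] [-179.86   -2.73    0.29] 85.50355044758669 [1.4 0.3 0.4]
rim [ 463.8 -200.1   61.8] 38.1
18 18 18 18 18 18 18 18 18 19 18 18 18 18 18 18 18 18 18 18 18 18 18 18 18 18 18 18 19 18 19 18 18 18 18 
18 18 18 18 18 18 18 18 18 18 18 18 18 19 18 18 18 18 18 18 18 18 18 19 18 18 18 18 18 18 18 18 19 18 18 
18 18 18 18 18 18 18 18 18 18 18 18 18 18 18 18 18 18 18 18 18 18 18 18 18 18 18 18 18 18 18 18 18 18 18 
18 18 18 18 18 18 18 18 18 18 18 18 18 18 18 17 17 16 17 18 18 18 18 18 18 18 18 18 18 18 19 18 18 18 18 
18 18 18 18 18 18 18 18 18 18 18 18 15  9  6  7  7  7  7  7  8 15 17 18 18 18 18 18 18 18 18 18 18 18 19 
18 18 18 18 18 18 18 18 18 18 15  8  8  9 10 10 10 10 10 10  9  8  7 15 18 18 18 18 18 18 18 18 18 18 18 
18 18 18 18 18 18 18 18 18 15  7  9 10  9 10 10 10 10 10  9 10  9 10  8 13 18 18 18 18 18 18 18 18 19 19 
16 16 16 16 16 16 16 17 15  8  9  9  9  8  6  6  6  7  6  7  8  9  9  9  7 14 18 18 18 18 18 18 19 18 18 
16 16 17 16 14 13 10 10  7  5  5  6  6  7  6  6  7  6  6  7  6  7  8  8  9 10 16 17 18 18 18 18 18 18 18 
16 16 14 12  9  9  9  9  5 
[... 1497 characters left out ...]
9  9  9  9  9  9  9  9  9  9  9  9  9 16 16 16 17 16 17 16 17 16 
 9  9  9  9  9  9  9  9  9  9  9  9 10  9  9  9  8  9  9  9  9  9  9  9  9 13 16 16 16 16 16 16 16 16 16 
 9  9  9  9  9  8  9  8  9  9  9  9  9  9  9  9  9  9  9  9  9  9  9  9 10 15 16 16 16 16 16 17 16 16 16 
 9  9  9  9  9  9  9  9  9  9  9  9  8  9  9  9  9  9  9  9  9  9  9  9 11 16 16 16 16 17 16 17 17 16 16 
 9  9  9  9  9  9  9  9  9  8  9  9  9  9  9  9  9  9  9  9  9  9  9 10 15 16 16 16 16 16 16 16 16 17 17 
 9  9  9  9  9  9  9  9  9  9  9  9  9  9  9  9  9  9  9  9  9  9 14 16 16 16 16 17 16 16 16 16 17 16 16 
10  9  9  9  9  9  9  9  9  9  9  9  9  9  9  9  9  9  9  9 10 15 16 16 16 16 16 16 16 16 16 16 16 17 16
```

Small rim fits at z 61.8 (home is 62). As a final check I'll touch each rim with shut fingers, expecting about 39. Small first.

>>> servo_tool([
  [[5,-16,0],0,-1],
  [[5,-16,15],0,-1],
  [[5,-16,30],0,-1],
  [[4.5,-16,45],0,-1],
  [[4.2,-16,56],0,-1],
])

```text
t: 62.82
ee_pos: [465.2, -182.4, 46.8]
eef_rot: [-179.9, -2.7, 0.3]
force: [0.3, 0.6, 0.5]
opening: 25.6
grasp_force: 0.0
```

>>> servo_tool([
  [[0,0,0],0,-1],
  [[0,0,0],0,-1],
  [[0,0,2],0,-1],
  [[0,0,4],0,-1],
  [[0,0,4],0,-1],
])

```text
t: 63.23
ee_pos: [466.6, -182.7, 45.0]
eef_rot: [-179.9, -2.9, 0.3]
force: [0.2, 0.1, 0.7]
opening: -0.1
grasp_force: 0.0
```

>>> servo_tool([
  [[0,0,1],0,-1],
  [[0,0,3],0,-1],
  [[0,0,3],0,-1],
  [[0,0,3],0,-1],
])

```text
t: 63.57
ee_pos: [467.1, -182.7, 42.3]
eef_rot: [-179.9, -3.0, 0.3]
force: [-0.8, 1.4, 3.9]
opening: 0.1
grasp_force: 1.9
```

>>> servo_tool([
  [[0,0,1],0,-1],
  [[0,0,3],0,-1],
  [[0,0,3],0,-1],
  [[0,0,3],0,-1],
])

```text
t: 63.9
ee_pos: [468.5, -182.7, 40.3]
eef_rot: [-179.9, -3.1, 0.3]
force: [0.1, 3.8, 9.6]
opening: -0.4
grasp_force: 4.5
```

The small ring's +y side stands about 2.5 mm proud and yields, so I'll press it down.

>>> servo_tool([
  [[-1,0,2],0,-1],
  [[-2,0,4],0,-1],
  [[-2,0,4],0,-1],
  [[-2,0,4],0,-1],
])

```text
t: 64.23
ee_pos: [467.9, -183.3, 38.2]
eef_rot: [180.0, -3.3, 0.4]
force: [-3.4, 4.4, 21.0]
opening: 0.3
grasp_force: 10.5
```

>>> servo_tool([
  [[-1,0,2],0,-1],
  [[-2,0,4],0,-1],
  [[-2,0,4],0,-1],
  [[-2,0,4],0,-1],
])

```text
t: 64.57
ee_pos: [468.6, -183.5, 37.6]
eef_rot: [179.9, -3.6, 0.5]
force: [-7.9, 9.5, 42.5]
opening: -0.1
grasp_force: 21.0
```

>>> servo_tool([
  [[4,0,-16],0,-1],
  [[4,31.5,-16],0,-1],
  [[4,31.5,-16],0,-1],
  [[4,31.5,-12],0,-1],
  [[4,31.5,-12],0,-1],
])

```text
t: 64.98
ee_pos: [465.5, -213.9, 41.3]
eef_rot: [-179.8, -2.8, 0.2]
force: [0.0, 0.3, -0.4]
opening: 0.3
grasp_force: 0.0
```

>>> servo_tool([
  [[0,0,1],0,-1],
  [[0,0,3],0,-1],
  [[0,0,3],0,-1],
  [[0,0,3],0,-1],
])

```text
t: 65.32
ee_pos: [466.6, -213.8, 39.5]
eef_rot: [-179.9, -2.9, 0.3]
force: [-0.4, 0.6, 0.3]
opening: 0.1
grasp_force: 0.1
```

>>> servo_tool([
  [[-0.5,0,1],0,-1],
  [[-1,0,3],0,-1],
  [[-1,0,3],0,-1],
  [[-1,0,3],0,-1],
])

```text
t: 65.65
ee_pos: [467.1, -214.7, 38.6]
eef_rot: [-180.0, -3.1, 0.4]
force: [-2.3, 1.7, 12.6]
opening: 0.2
grasp_force: 5.9
```

>>> servo_tool([
  [[-1,0,2],0,-1],
  [[-1.5,0,4],0,-1],
  [[-1.5,0,4],0,-1],
  [[-1.5,0,4],0,-1],
])

```text
t: 65.98
ee_pos: [468.5, -216.5, 37.9]
eef_rot: [179.8, -3.4, 0.5]
force: [-5.7, -0.5, 28.0]
opening: 0.1
grasp_force: 13.3
```

>>> servo_tool([
  [[3,0,-16],0,-1],
  [[3,-32,-16],0,-1],
  [[3,-32,-16],0,-1],
  [[3,-32,-10],0,-1],
  [[3,-32,-10],0,-1],
])

```text
t: 66.4
ee_pos: [466.1, -181.8, 41.4]
eef_rot: [-179.8, -2.8, 0.3]
force: [0.8, 0.4, -0.1]
opening: -0.3
grasp_force: 0.0
```

>>> servo_tool([
  [[0,0,1],0,-1],
  [[0,0,2],0,-1],
  [[0,0,2],0,-1],
  [[0,0,2],0,-1],
])

```text
t: 66.73
ee_pos: [466.9, -182.6, 40.5]
eef_rot: [-179.9, -2.9, 0.3]
force: [-0.8, -0.6, -0.5]
opening: 0.2
grasp_force: 0.0
```

>>> servo_tool([
  [[0,0,1],0,-1],
  [[0,0,2],0,-1],
  [[0,0,2],0,-1],
  [[0,0,2],0,-1],
])

```text
t: 67.07
ee_pos: [467.7, -182.3, 39.7]
eef_rot: [-179.9, -3.0, 0.3]
force: [-2.1, 1.6, 6.6]
opening: -0.1
grasp_force: 3.4
```

Small ring level and home (40.0 and 39.2). Now touch-check the medium ring.

>>> servo_tool([
  [[0,0,-40],0,-1],
  [[168,-329,-32],0,-1],
  [[168,-329,-32],0,-1],
  [[168,-329,-32],0,-1],
  [[168,-329,-32],0,-1],
])

```text
t: 67.48
ee_pos: [540.8, -31.9, 79.6]
eef_rot: [-179.9, -2.9, 0.2]
force: [0.7, -0.0, 0.3]
opening: 0.3
grasp_force: 0.0
```

```bash
python3 -c "
from go import *
print(monitor.get_state()['ee_pos']);shift(633,147.8,75)"
```

```text
[540.8452734  -31.94598602  79.59054941]
shift to (633, 147.8, 75) [  92.6 -179.3    9.8]
```

>>> servo_tool([
  [[93,-180,8],0,-1],
  [[93,-180,8],0,-1],
  [[93,-180,8],0,-1],
  [[93,-180,8],0,-1],
  [[93,-180,8],0,-1],
])

```text
t: 67.9
ee_pos: [633.3, 149.5, 75.9]
eef_rot: [-179.9, -2.9, 0.3]
force: [1.5, -0.4, 1.0]
opening: -0.0
grasp_force: 0.0
```

>>> servo_tool([
  [[0,0,15],0,-1],
  [[-1,0,26],0,-1],
  [[-1,0,28],0,-1],
  [[-1,0,28],0,-1],
  [[-1,0,28],0,-1],
])

```text
t: 68.32
ee_pos: [632.8, 145.9, 48.7]
eef_rot: [-179.9, -2.9, 0.2]
force: [0.6, 0.3, 1.4]
opening: 0.2
grasp_force: 0.0
```

```bash
python3 -c "
from go import *
print(monitor.get_state()['ee_pos'],monitor.get_state()['force']);shift(633,147.8,42)"
```

```text
[632.78742493 145.87427152  48.67092334] [0.64792674 0.28921515 1.35988487]
shift to (633, 147.8, 42) [-0.1 -1.9  6.7]
```

>>> servo_tool([
  [[0,-1,3],0,-1],
  [[0,-1,5.5],0,-1],
  [[0,-1,5.5],0,-1],
  [[0,-1,5.5],0,-1],
])

```text
t: 68.65
ee_pos: [633.5, 147.8, 43.3]
eef_rot: [-179.9, -2.9, 0.3]
force: [1.2, -1.2, 1.0]
opening: 0.2
grasp_force: 0.4
```

>>> servo_tool([
  [[0,0,1],0,-1],
  [[0,0,3],0,-1],
  [[0,0,3],0,-1],
  [[0,0,3],0,-1],
])

```text
t: 68.98
ee_pos: [634.5, 147.4, 42.0]
eef_rot: [-179.9, -3.1, 0.3]
force: [-2.4, -2.9, 8.5]
opening: 0.2
grasp_force: 4.5
```

>>> servo_tool([
  [[0,0,1],0,-1],
  [[0,0,3],0,-1],
  [[0,0,3],0,-1],
  [[0,0,3],0,-1],
])

```text
t: 69.32
ee_pos: [634.7, 146.8, 41.0]
eef_rot: [-180.0, -3.1, 0.4]
force: [-6.5, -5.3, 18.4]
opening: 0.1
grasp_force: 9.3
```

>>> servo_tool([
  [[-1,0,2],0,-1],
  [[-1.5,-0.5,5],0,-1],
  [[-1.5,-0.5,5],0,-1],
  [[-1.5,-0.5,5],0,-1],
])

```text
t: 69.65
ee_pos: [634.0, 146.1, 39.4]
eef_rot: [179.9, -3.2, 0.4]
force: [-13.4, -8.5, 34.7]
opening: 0.1
grasp_force: 17.4
```

>>> servo_tool([
  [[-1,0,2],0,-1],
  [[-1.5,-0.5,4],0,-1],
  [[-1.5,-0.5,4],0,-1],
  [[-1.5,-0.5,4],0,-1],
])

```text
t: 69.98
ee_pos: [633.9, 145.9, 38.7]
eef_rot: [179.9, -3.5, 0.5]
force: [-18.0, -11.9, 50.1]
opening: 0.1
grasp_force: 24.4
```

Now the +y side of the medium ring.

>>> servo_tool([
  [[4,0,-22],0,-1],
  [[4,-25,-22],0,-1],
  [[4,-45,-22],0,-1],
  [[4,-45,-18],0,-1],
  [[4,-45,-16],0,-1],
])

```text
t: 70.4
ee_pos: [633.5, 194.9, 43.2]
eef_rot: [-179.9, -2.8, 0.4]
force: [-1.1, -1.3, 0.6]
opening: 0.1
grasp_force: 0.0
```

>>> servo_tool([
  [[0,0,0],0,-1],
  [[0,0,2],0,-1],
  [[0,0,3],0,-1],
  [[0,0,3],0,-1],
])

```text
t: 70.73
ee_pos: [634.2, 193.7, 41.6]
eef_rot: [-179.9, -2.9, 0.3]
force: [-2.6, 0.3, 5.1]
opening: 0.0
grasp_force: 1.9
```

>>> servo_tool([
  [[0,0,1],0,-1],
  [[0,0,3],0,-1],
  [[0,0,3],0,-1],
  [[0,0,3],0,-1],
])

```text
t: 71.07
ee_pos: [634.7, 194.8, 40.4]
eef_rot: [-179.8, -3.0, 0.3]
force: [-6.0, 3.5, 12.3]
opening: -0.2
grasp_force: 5.8
```

>>> servo_tool([
  [[-0.5,0,1],0,-1],
  [[-1,0,3],0,-1],
  [[-1,0,3],0,-1],
  [[-1,0,3],0,-1],
])

```text
t: 71.4
ee_pos: [634.7, 195.6, 39.5]
eef_rot: [-179.7, -3.2, 0.3]
force: [-9.3, 3.7, 21.0]
opening: 0.4
grasp_force: 9.8
```

>>> servo_tool([
  [[-1,0,2],0,-1],
  [[-1.5,0.5,5],0,-1],
  [[-1.5,0.5,5],0,-1],
  [[-1.5,0.5,5],0,-1],
])

```text
t: 71.73
ee_pos: [634.9, 196.7, 38.3]
eef_rot: [-179.6, -3.5, 0.4]
force: [-15.0, 7.0, 36.1]
opening: 0.0
grasp_force: 17.7
```

>>> servo_tool([
  [[4,0,-20],0,-1],
  [[4,25,-20],0,-1],
  [[4,47,-20],0,-1],
  [[4,47,-16],0,-1],
  [[4,47,-14],0,-1],
])

```text
t: 72.15
ee_pos: [635.6, 145.1, 43.5]
eef_rot: [-179.9, -2.9, 0.2]
force: [-0.5, 0.7, -1.0]
opening: -0.1
grasp_force: 0.0
```

>>> servo_tool([
  [[0,0,0],0,-1],
  [[0,0,2],0,-1],
  [[0,0,3],0,-1],
  [[0,0,3],0,-1],
])

```text
t: 72.48
ee_pos: [636.0, 147.0, 41.0]
eef_rot: [-179.9, -2.9, 0.3]
force: [-0.3, -0.4, 1.8]
opening: 0.4
grasp_force: 0.7
```

>>> servo_tool([
  [[0,0,1],0,-1],
  [[0,0,2],0,-1],
  [[0,0,2],0,-1],
  [[0,0,2],0,-1],
])

```text
t: 72.82
ee_pos: [636.4, 146.6, 40.3]
eef_rot: [-179.9, -3.0, 0.3]
force: [-3.1, -2.0, 7.6]
opening: 0.1
grasp_force: 3.7
```

Converging, but still about 1.5 mm springy. I'll finish with a balanced push on both sides (opening 40 mm).

>>> servo_tool([
  [[0,0,-14],0,-0.06],
  [[-2,-22.5,-14],0,-0.06],
  [[-2,-22.5,-14],0,-0.06],
  [[-2,-22.5,-14],0,-0.06],
  [[-2,-22.5,-14],0,-0.06],
])

```text
t: 73.23
ee_pos: [632.7, 169.1, 52.3]
eef_rot: [-179.9, -2.8, 0.3]
force: [-0.4, 0.2, -0.3]
opening: 40.3
grasp_force: 0.0
```

>>> servo_tool([
  [[0,0,4],0,-0.06],
  [[0,0,8],0,-0.06],
  [[0,0,10],0,-0.06],
  [[0,0,10],0,-0.06],
])

```text
t: 73.57
ee_pos: [633.1, 168.5, 41.6]
eef_rot: [-179.9, -2.8, 0.3]
force: [0.6, 0.0, -0.4]
opening: 40.2
grasp_force: 0.0
```

>>> servo_tool([
  [[-0.5,0,2],0,-0.06],
  [[-1,0,4],0,-0.06],
  [[-1.5,0,5],0,-0.06],
  [[-1.5,0,5],0,-0.06],
])

```text
t: 73.9
ee_pos: [633.0, 169.1, 38.6]
eef_rot: [-179.9, -3.0, 0.3]
force: [-0.7, -0.6, 2.4]
opening: 40.3
grasp_force: 1.3
```

>>> servo_tool([
  [[-1,0,2],0,-0.06],
  [[-2,0,4],0,-0.06],
  [[-2,0,5],0,-0.06],
  [[-2,0,5],0,-0.06],
])

```text
t: 74.23
ee_pos: [633.4, 169.2, 37.8]
eef_rot: [-179.8, -3.3, 0.4]
force: [-4.8, -2.2, 18.8]
opening: 40.2
grasp_force: 9.6
```

Contact at 38.6; press firmly.

>>> servo_tool([
  [[-1,0,2],0,-0.06],
  [[-2,0,4],0,-0.06],
  [[-3,0,7],0,-0.06],
  [[-3,0,7],0,-0.06],
])

```text
t: 74.57
ee_pos: [633.9, 169.6, 36.9]
eef_rot: [-179.8, -3.8, 0.5]
force: [-10.7, -5.3, 44.0]
opening: 40.1
grasp_force: 22.1
```

>>> servo_tool([
  [[-1,0,3],0,-0.06],
  [[-2,0,5],0,-0.06],
  [[-2,0,5],0,-0.06],
  [[-2,0,5],0,-0.06],
])

```text
t: 74.9
ee_pos: [634.4, 169.8, 36.5]
eef_rot: [-179.8, -4.2, 0.6]
force: [-17.9, -5.2, 62.1]
opening: 40.1
grasp_force: 31.3
```

Medium home (36.5). Now check the large ring's −y side.

>>> servo_tool([
  [[6,0,-12],0,-0.06],
  [[8,0,-40],0,-0.06],
  [[8,0,-60],0,-1],
  [[-15,35,-60],0,-1],
  [[-38,70,-60],0,-1],
])

```text
t: 75.32
ee_pos: [586.6, 100.0, 79.2]
eef_rot: [-179.8, -3.1, 0.4]
force: [0.4, -1.0, -0.1]
opening: 4.3
grasp_force: 0.0
```

>>> servo_tool([
  [[-98,149,-8],0,-1],
  [[-98,149,-8],0,-1],
  [[-98,149,-8],0,-1],
  [[-98,149,-8],0,-1],
  [[-98,149,-8],0,-1],
])

```text
t: 75.73
ee_pos: [484.5, -53.5, 80.9]
eef_rot: [-179.9, -2.8, 0.1]
force: [-0.5, 0.5, -0.1]
opening: -0.0
grasp_force: 0.0
```

```bash
python3 -c "
from go import *
print(monitor.get_state()['ee_pos']);shift(492.5,-49.5,44)"
```

```text
[484.46398477 -53.50855106  80.86862997]
shift to (492.5, -49.5, 44) [ 6.3 -3.9 37.2]
```

>>> servo_tool([
  [[6,-2.5,12],0,-1],
  [[6,-2.5,24],0,-1],
  [[6,-2.5,32],0,-1],
  [[6,-2.5,36],0,-1],
  [[6,-2.5,36],0,-1],
])

```text
t: 76.15
ee_pos: [495.3, -47.7, 44.3]
eef_rot: [-179.9, -2.7, 0.3]
force: [0.2, 0.8, 0.4]
opening: -0.1
grasp_force: 0.0
```

>>> servo_tool([
  [[0,0,0],0,-1],
  [[0,0,1],0,-1],
  [[0,0,3],0,-1],
  [[0,0,3],0,-1],
  [[0,0,3],0,-1],
])

```text
t: 76.57
ee_pos: [496.4, -47.7, 42.6]
eef_rot: [-179.9, -2.9, 0.3]
force: [0.2, -0.3, -0.4]
opening: -0.1
grasp_force: 0.0
```

>>> servo_tool([
  [[0,0,1],0,-1],
  [[0,0,2.5],0,-1],
  [[0,0,2.5],0,-1],
  [[0,0,2.5],0,-1],
])

```text
t: 76.9
ee_pos: [496.4, -47.8, 39.8]
eef_rot: [-179.9, -2.9, 0.3]
force: [-0.2, -0.2, -0.5]
opening: 0.0
grasp_force: 0.0
```

No contact down to 39.8, so the −y side is home too. Retreat and hand in.

>>> servo_tool([
  [[0,0,-30],0,-1],
  [[0,0,-70],0,-1],
  [[0,0,-110],0,-1],
  [[0,0,-120],0,-1],
  [[0,0,-120],0,-1],
])

```text
t: 77.32
ee_pos: [492.9, -48.0, 164.3]
eef_rot: [-179.8, -3.4, 0.3]
force: [-0.5, -1.3, -0.2]
opening: 0.2
grasp_force: 0.0
```

>>> servo_tool([
  [[0,0,0],0,-1],
  [[0,0,0],0,-1],
  [[0,0,0],0,-1],
  [[0,0,0],0,-1],
  [[0,0,0],0,-1],
])

```text
t: 77.73
ee_pos: [490.0, -48.1, 158.9]
eef_rot: [-179.9, -2.8, 0.3]
force: [0.5, 0.4, -0.6]
opening: -0.1
grasp_force: 0.0
```

```bash
python3 - <<'E'
from rig import monitor,arm
s=monitor.get_state();print(s['t'],s['ee_pos'],s['force'])
print(arm.job_done())
E
```

```text
77.7333 [489.95553873 -48.13460669 158.92651378] [ 0.47270485  0.4170067  -0.59941026]
the job is handed in; nothing more can be done
None
```

All three rings are pressed home on their own formers and the job was handed in at 77.7 s; no verdict came back. Touch checks put the rims within about 1 mm of home, the medium judged from its final push only, and lean along x was not measured on any ring.

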